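Register a key blank and snap the clip cover over it

TASK

Slide the key blank on the holding fixture until it lies square against both the side rail and the tip stop. Then fetch the clip cover, set it over the blade onto the fixture's two seat blocks with one leg outside each block, and press it down until it snaps and is fully home. Keep pressing firmly: the program finishes while the robot is still pressing the cover down, the blank still against its stops; leave the padlock, tin and screwdriver alone.

Things in the scene. Friction and masses are not known exactly. Their poses are not given: they have to be found in the camera images.
- jig: holding fixture, fixed to the bench: grey plate 150 (x) x 160 (y) x 20 mm high, carrying rail, stop, seat blocks and two dark plunger housings (32 x 20 mm, 20 mm high above the plate, at x = +25, y = +-67 mm). Origin at the centre of the plate's underside, z up
- rail_face (a point): middle of the working face of the side rail, a steel bar 78 mm long along the fixture's x, 12 mm thick, 14 mm high above the plate; the face looks to the fixture's -y and is at y = +15 mm there; axes as the fixture
- stop_face (a point): middle of the working face of the tip stop, a steel block 30 mm wide, 13 mm high above the plate; the face looks to the fixture's -x and is at x = +55 mm there; the blade's tip comes against it; axes as the fixture
- roller (a point): axis of the +y one of two spring-loaded, free-turning snap rollers (the other mirrored at -y), radius 5 mm, 22 mm long along x, at (25, +-47.5, 32.5) mm in the fixture's frame; each gives way outward (up to 6 mm) against 4 to 8 N and springs back
- seat: the two steel seat blocks on the fixture's plate, each 24 (x) x 8 (y) x 23 mm high, at y = +-31 mm from the origin; origin midway between them at the plate's top face, 25 mm along the fixture's +x from its centre; same axes as the fixture. The blade lies in the 54 mm gap between them, the cover's flange rests on their tops
- blank_home (a point): point on the fixture's plate where the blank's origin lies when the blank is fully against rail and stop, with the axes of the two parallel; frame: the fixture's axes; it is at (-23, 0, 20) mm in the fixture's frame
- cover_home (a point): point on the fixture where the cover's origin lies when the cover is snapped fully home (1 mm above the plate's top); frame: the fixture's axes; it is at (25, 0, 21) mm in the fixture's frame. Either way round in yaw is right
- blank: loose key blank, about 60 g: black bow 36 (x) x 30 (y) x 16 mm high; steel blade 10 mm wide, 4 mm thick (4 to 8 mm above the underside) along +x, tip 78 mm from the origin. Origin: centre of the bow's underside. Starts on the fixture's plate, bow beside the rail, blade between the seat blocks, 14 to 30 mm short of the stop, 5 to 12 mm off the rail, a few degrees askew; slides easily
- cover: loose clip cover, about 90 g, standing on its two legs on the bench: aluminium flange 44 (x) x 96 (y) mm, underside 22 and top 27 mm above the feet, with a black grip block on top, and under it a black pad 16 mm wide in y, down to 10 mm above the feet. Origin midway between the feet, z up. On its seat the flange is solid
- cover_grip (a point): centre of the cover's grip block, 32 (x) x 16 (y) mm, 27 to 52 mm above the feet (this point 39.5 mm above the cover's origin), to be pinched along y; axes as the cover
- cover_leg (a point): foot of the cover's +y leg, 40 mm from the origin (the other at -40). Legs: 24 mm wide in x, 4 mm thick, inner faces 76 mm apart, a pointed ridge standing 3 mm out of each outer face 6 mm above the foot. Ridges meet the rollers about 10 mm above home; resistance rises to about 10 N (under 15), drops suddenly about 5 mm above home
- padlock: bystander: brass padlock standing upright, 24 x 46 x 71 mm high; origin at the centre of its underside
- tin: bystander: upright tin, 52 mm diameter, 75 mm high; origin at the centre of its underside
- screwdriver: bystander: screwdriver lying on the bench beyond the fixture, about 200 mm long along its x; origin under its middle
Not all that is in view belongs to the job. Leave any brown look-alike of the cover alone.

How it is judged:
On the way, in this order (a step that is already met when the one before it is completed fails the run):
1. the key blank lies against the side rail and the tip stop (x of blank in the frame of blank_home above -0.003 m and y of blank in the frame of blank_home above -0.003 m and distance between blank and blank_home below 0.005 m and angle between the x axis of blank and the x axis of jig, either way round below 0.07 rad), for 0.2 s.
2. the clip cover is snapped home over the blade (z of cover in the frame of cover_home below 0.002 m and horizontal distance between cover and cover_home below 0.007 m and angle between cover's own z axis and vertical below 0.06 rad and angle between the x axis of cover and the x axis of jig, either way round below 0.12 rad), for 0.2 s.
At the end, for the whole second after the job is handed in: The blank is within 3 mm of the side rail and of the tip stop and square to them within 4 degrees; the cover is snapped home (within 2 mm of full depth, 7 mm sideways, 7 degrees in yaw, not tilted) and the gripper is still pressing it onto the seat blocks with more than 3 N (all of step 1 and all of step 2 and contact force between cover and seat above 3 N and contact force between the fingers and cover above 2 N); the arm keeps its last pose, push and grip.
It fails at once if a bystander (padlock, tin, screwdriver) is moved by more than 30 mm (distance of any of padlock, tin, screwdriver from where it was at the start of the episode above 0.03 m).
It also fails if it takes over 56 s, if anything falls off the work surface, if the arm or the gripper's body presses on something with over 40 N, if the wrist force passes 120 N, or if a joint passes its speed limit or range.

ROBOT

A 6-joint arm with a two-finger parallel gripper is mounted at the origin on the work surface. World frame = base frame: x ahead of the robot, y to its left, z up, the work surface at z = 0. Lengths are in m, angles in rad, forces in N, time in s.
With the tool pointing down it reaches from about 0.35 to 0.875 m from the base axis. Payload 4.2 kg.
Tool frame: the origin (TCP) lies between the finger pads; the fingertips stand 22 mm ahead of it and the grasp point (between the pads) lies 3 mm ahead of it; z points along the fingers, y is the direction in which the jaws open and shut (so a half turn about z gives the same grasp; the last joint's range is limited). The gripper opens to 85 mm and grips with 20 to 120 N. Pads are 22 mm wide; open, the fingers measure 114 mm over their backs; the gripper's body (76 mm by 85 mm) begins 54 mm behind the grasp point. The pads swing forward as they close: fully open they stand 13 mm farther back than shut.
Start: joints at [-0.93, 0.385, 0.008, 0, -1.194, -0.259], TCP at [0.233, -0.58, 0.253] pointing down, gripper open.
Joint ranges: [-3.14, 3.14], [-1.21, 2.06], [-1.07, 1.41], [-3.16, 2.05], [-2.99, -0.16], [-3.1, 3.1]. Speed limits (rad/s): [2.79, 2.79, 3.14, 3.14, 3.14, 3.14].

INTERFACE

Orientations are given as a unit quaternion [x, y, z, w].
In Python, from bench import manip gives the robot as it stands. The module is installed in compiled form; this text tells all that it offers.
- The arm moves only by the tool arm_command, never from a script. Its argument "targets" is a list of rows, each an object with "dp": the shift along the tool's x, y, z in mm, a list of three; "yaw": the turn about the tool's z in degrees; "jaw": the finger opening in mm, from 0 to 85.4. In form: [{"dp": [x, y, z], "yaw": yaw, "jaw": jaw}, ...]. A call has exactly 10 rows; each row shifts and turns the pose as measured when the row begins, along the tool's axes as they then stand; what a row does not reach is not made up. A row lasts 1/8 s, in which the tool goes at most 62.5 mm and 10.7 degrees, less where a joint would pass 70% of its speed; a pose out of reach is approached as far as the arm can. A call is refused whole if a number of a shift passes 62.5 or a number of a turn 10.7, either way. A call with a gripper value outside its range is refused whole. The fingers move at their own pace and stop on an object; "force" is the grip in N (left out, the last holds). Time passes only in rows, so rows that do not move let the fingers close, or fill a call up. It gives the time, the measured TCP pose, the force and the opening at its end, in the units of the state.
- manip.get_obs(): the state, without advancing time (a new reading comes with each control period).
- manip.snapshot(name): name is "scene" or "side" or "wrist"; returns the picture (400x640x3 uint8, blue, green, red); there is no depth.
- manip.calibration(name): a dict with "camera_matrix" (3x3 intrinsics, pixels), "k1" (the pictures are not rectified: a ray, as slopes to the right and down, at radius r is drawn at 1 + k1 r^2 times it, then the intrinsics apply), "world_to_cam" (4x4, takes a point from world to camera coordinates). Camera axes: x right, y up, looking along -z (the intrinsics and any distortion apply to the point x, -y, -z); pixel columns grow to the right and rows downward; lengths in m; the calibration is good to about 2 mm. A picture is of the moment at which its call begins: read the wrist's pose just before it. calibration takes no time and is no camera call; for the wrist camera it gives the pose at the moment of the call.
- manip.job_done(): hands the job in, once; it reports no verdict.
The state is a dict: "time": time; "q": joint angles; "dq": joint speeds; "effort": joint torques, N m; "tcp_pos": TCP position; "eef_rot": TCP orientation; "ft_force": force on the tool from outside, world axes, zero at the start; "wrist_torque": the same for the moment, N m; "grip_width": finger opening in m.
Only numpy, scipy, OpenCV 4.12 (cv2) and the standard library are available. Lean on these libraries where they do the work, as an engineer would, in place of code of your own. Each camera call takes 0.05 s, during which the arm holds its last target.

## Working session

There is one attempt and no reset: what is moved stays moved. The work goes in short steps, Python scripts to look and compute and a tool call to move; the robot and the scene stay as the last step left them, time stands still between calls to the robot, and variables do not carry over. Pictures are saved under pics/ and viewed, and the job is handed in when it is done.

Besides the shell and the picture viewer there is one more tool, called after "Call:" as a command line: name --argument value ..., lists and objects as JSON in quotes. arm_command: Moves the arm, as the interface text tells. Its arguments: {"type":"object","properties":{"targets":{"type":"array","items":{"type":"object","properties":{"dp":{"type":"array","items":{"type":"number"}},"yaw":{"type":"number"},"jaw":{"type":"number"}}}},"force":{"type":"number"}},"required":["targets"]}

```bash
ls; mkdir -p pics
python3 - <<'E'
from bench import manip
import cv2
print(manip.get_obs())
for n in ("scene","side","wrist"):
    c=manip.calibration(n); print(n,c)
    cv2.imwrite(f"pics/{n}0.png",manip.snapshot(n))
E
```

```text
pics
{'time': 0.0, 'q': array([-9.30384628e-01,  3.85548927e-01,  6.59894401e-03, -5.18669221e-04,
       -1.19399540e+00, -2.58623501e-01]), 'dq': array([ 0.00068772, -0.00039502, -0.00061873,  0.00077844, -0.00216512,
        0.00136552]), 'effort': array([-7.33172928e-04, -3.92285657e+01,  1.88405514e+01,  4.18616652e+00,
       -4.66080179e-03, -3.16801412e-06]), 'tcp_pos': array([ 0.23269269, -0.57947576,  0.2522127 ]), 'eef_rot': array([-1.89642770e-01,  9.81852538e-01,  1.07251785e-03, -2.49821754e-04]), 'ft_force': array([ 0.43269095, -0.24067035, -0.45494771]), 'wrist_torque': array([-0.03421024,  0.00924153,  0.04920951]), 'grip_width': 0.08523697394167039}
scene {'camera_matrix': array([[488.03124259,   0.        , 319.19233111],
       [  0.        , 488.03124259, 201.59047618],
       [  0.        ,   0.        ,   1.        ]]), 'k1': 0.017505237971390256, 'world_to_cam': array([[ 0.8479643 ,  0.52995737,  0.01008636, -0.50763027],
       [-0.38925775,  0.60969495,  0.6904712 ,  0.14026298],
       [ 0.3597707 , -0.58942112,  0.72328956, -1.64146305],
       [ 0.       
[... 282 characters left out ...]
14329, -0.04129897, -0.00266098, -0.57711287],
       [ 0.0231512 ,  0.50448339,  0.86311096, -0.08841674],
       [-0.03430318, -0.86243313,  0.50500731, -1.01941405],
       [ 0.        ,  0.        ,  0.        ,  1.        ]])}
wrist {'camera_matrix': array([[304.559794  ,   0.        , 320.65466394],
       [  0.        , 304.559794  , 202.18944615],
       [  0.        ,   0.        ,   1.        ]]), 'k1': 0.014591209172968085, 'world_to_cam': array([[-0.37298845,  0.92783462,  0.00158978,  0.62354242],
       [-0.88599435, -0.35565893, -0.29752434,  0.03927852],
       [-0.27548797, -0.11238168,  0.95471291, -0.37963639],
       [ 0.        ,  0.        ,  0.        ,  1.        ]])}
```

View pics/scene0.png

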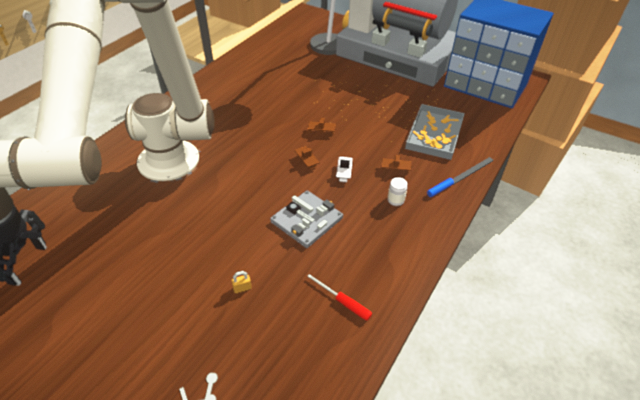

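View pics/side0.png

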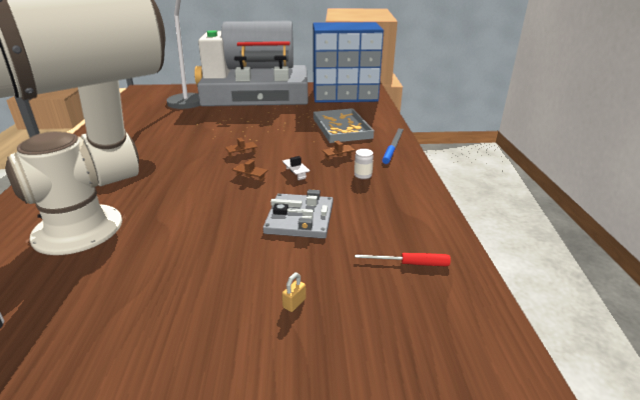

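View pics/wrist0.png

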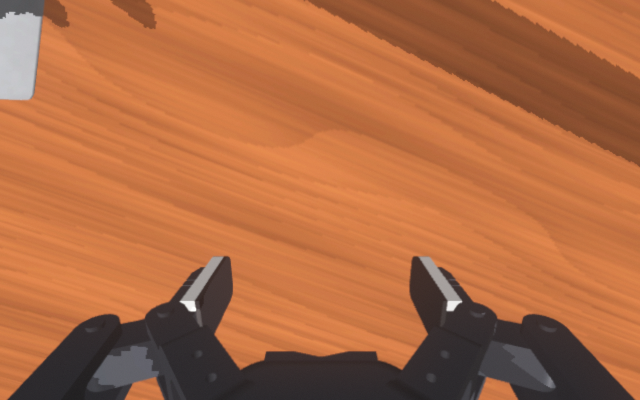

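The scene shows the jig at (306,217), the white/silver cover with black grip at (344,168), brown look-alikes around it, the tin at (398,192), the screwdriver at (340,297) and the padlock at (241,282). I'll enlarge those regions.

```bash
cat > h.py <<'E'
import numpy as np, cv2
from bench import manip
from scipy.spatial.transform import Rotation as R
def proj(c,P):
    P=np.atleast_2d(P).astype(float); T=c["world_to_cam"]; p=P@T[:3,:3].T+T[:3,3]
    u=p[:,0]/-p[:,2]; v=-p[:,1]/-p[:,2]; s=1+c["k1"]*(u*u+v*v); K=c["camera_matrix"]
    return np.c_[K[0,0]*u*s+K[0,2],K[1,1]*v*s+K[1,2]]
def ray(c,px):
    K=c["camera_matrix"]; a=np.array([(px[0]-K[0,2])/K[0,0],(px[1]-K[1,2])/K[1,1]]); b=a.copy()
    for _ in range(20): b=a/(1+c["k1"]*(b@b))
    T=c["world_to_cam"]; d=T[:3,:3].T@np.array([b[0],-b[1],-1]); o=-T[:3,:3].T@T[:3,3]
    return o,d
def on_z(c,px,z):
    o,d=ray(c,px); return o+d*(z-o[2])/d[2]
def crop(img,x0,y0,x1,y1,s,name):
    cv2.imwrite(name,cv2.resize(img[y0:y1,x0:x1],None,fx=s,fy=s,interpolation=cv2.INTER_CUBIC))
E
python3 - <<'E'
from h import *
a=cv2.imread("pics/scene0.png"); crop(a,260,140,360,250,5,"pics/sc1.png")
a=cv2.imread("pics/side0.png"); crop(a,255,145,345,245,6,"pics/sd1.png")
c=manip.calibration("side");s=manip.calibration("scene")
for n,p,q in (("jigc",(300,215),(306,217)),("cover",(296,168),(344,170)),("padlock",(294,298),(241,285)),("tin",(364,170),(398,195))): print(n,on_z(c,p,.02),on_z(s,q,.02))
E
```

```text
jigc [0.53870874 0.00739964 0.02      ] [0.54112817 0.01805195 0.02      ]
cover [0.52902523 0.26121112 0.02      ] [0.53336231 0.25619503 0.02      ]
padlock [ 0.5250253  -0.27462505  0.02      ] [ 0.52809224 -0.27292978  0.02      ]
tin [0.72863557 0.23900539 0.02      ] [0.73111806 0.24750226 0.02      ]
```

View pics/sc1.png

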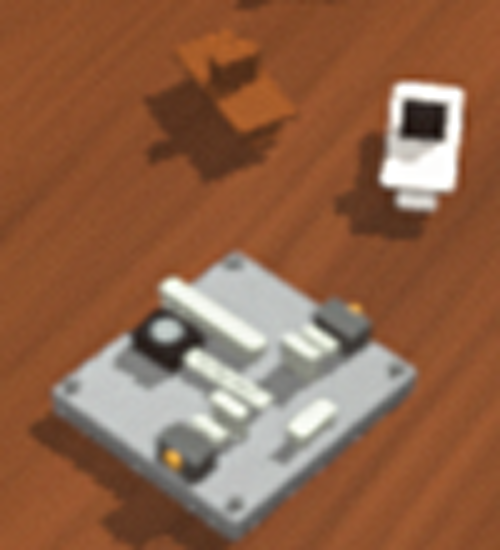

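View pics/sd1.png

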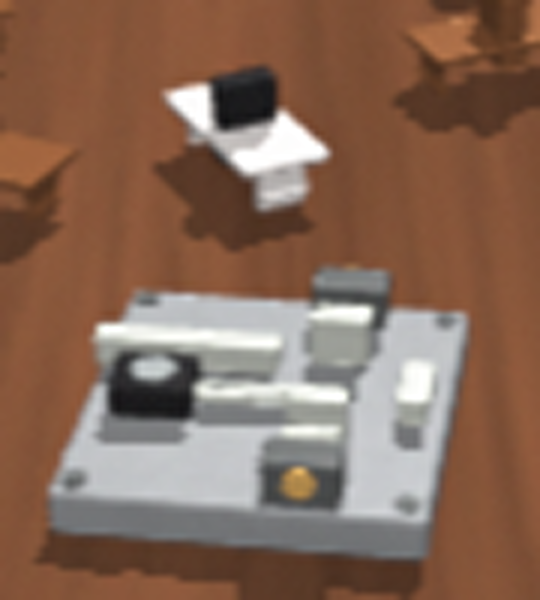

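Run:
```python
from h import *
np.set_printoptions(precision=4,suppress=True)
o=manip.get_obs(); Rt=R.from_quat(o["eef_rot"]).as_matrix(); print(Rt)
c=manip.calibration("wrist");T=c["world_to_cam"]
C=-T[:3,:3].T@T[:3,3]; print("cam in tool",Rt.T@(C-o["tcp_pos"]), "look in tool",Rt.T@T[:3,:3].T@[0,0,-1.],"imgup in tool",Rt.T@T[:3,:3].T@[0,1.,0])
sd=manip.calibration("side");s=manip.calibration("scene")
# jig top corners from crops; side: crop origin 255,145 scale6 ; scene 260,140 s5
for p in ((135,293),(468,313),(430,540),(52,515)):
    print("side",on_z(sd,(255+p[0]/6,145+p[1]/6),.02))
for p in ((235,252),(415,370),(238,530),(55,390)):
    print("scene",on_z(s,(260+p[0]/5,140+p[1]/5),.02))
print("cover flange corners side z.027")
for p in ((165,92),(213,85),(328,155),(247,175)): print(on_z(sd,(255+p[0]/6,145+p[1]/6),.027))
for p in ((393,83),(464,88),(456,192),(382,186)): print(on_z(s,(260+p[0]/5,140+p[1]/5),.027))
```

```text
[[-0.928  -0.3725 -0.0007]
 [-0.3725  0.928   0.0015]
 [ 0.0001  0.0017 -1.    ]]
cam in tool [ 0.0752  0.0006 -0.1208] look in tool [-0.2976 -0.0002  0.9547] imgup in tool [ 0.9547 -0.0007  0.2976]
side [0.4798 0.1123 0.02  ]
side [0.6259 0.0884 0.02  ]
side [ 0.5987 -0.0782  0.02  ]
side [ 0.4541 -0.0554  0.02  ]
scene [0.4831 0.1129 0.02  ]
scene [0.6274 0.0873 0.02  ]
scene [ 0.6044 -0.0709  0.02  ]
scene [ 0.4563 -0.0407  0.02  ]
cover flange corners side z.027
[0.4883 0.3006 0.027 ]
[0.5125 0.3076 0.027 ]
[0.5687 0.2276 0.027 ]
[0.5297 0.2087 0.027 ]
[0.489  0.2966 0.027 ]
[0.5312 0.3177 0.027 ]
[0.5758 0.2277 0.027 ]
[0.5334 0.2071 0.027 ]
```

```bash
cat >> h.py <<'E'
def plan(p1,ang,n,jaw,start=None,a0=None,obs=None):
    """rows to TCP p1 (world), tool-y world heading ang deg; ideal vertical tool"""
    o=obs or manip.get_obs(); Rt=R.from_quat(o["eef_rot"]).as_matrix()
    p=np.array(o["tcp_pos"] if start is None else start); a=np.degrees(np.arctan2(Rt[1,1],Rt[0,1])) if a0 is None else a0
    d=(np.array(p1)-p)/n; da=((ang-a+180)%360-180)/n
    out=[]
    for i in range(n):
        t=np.radians(a); ty=np.array([np.cos(t),np.sin(t)]); tx=np.array([np.sin(t),-np.cos(t)])*1.0
        # z down: x = y cross z = (ty) x (0,0,-1)
        tx=np.cross([ty[0],ty[1],0],[0,0,-1])[:2]
        out.append('{"dp":[%.1f,%.1f,%.1f],"yaw":%.1f,"jaw":%g}'%(1000*d[:2]@tx,1000*d[:2]@ty,-1000*d[2],-da,jaw)); a+=da
    print("heading",a-n*da,"pos",p,"\n"+",".join(out))
E
python3 -c "
from h import *
plan([.535,-.04,.17],170.4,10,85)"
```

```text
heading 111.8690450839205 pos [ 0.23273514 -0.57962414  0.25246099] 
{"dp":[-48.2,38.8,8.2],"yaw":-5.9,"jaw":85},{"dp":[-51.9,33.7,8.2],"yaw":-5.9,"jaw":85},{"dp":[-55.0,28.2,8.2],"yaw":-5.9,"jaw":85},{"dp":[-57.6,22.5,8.2],"yaw":-5.9,"jaw":85},{"dp":[-59.6,16.5,8.2],"yaw":-5.9,"jaw":85},{"dp":[-61.0,10.3,8.2],"yaw":-5.9,"jaw":85},{"dp":[-61.7,4.1,8.2],"yaw":-5.9,"jaw":85},{"dp":[-61.8,-2.3,8.2],"yaw":-5.9,"jaw":85},{"dp":[-61.3,-8.6,8.2],"yaw":-5.9,"jaw":85},{"dp":[-60.1,-14.8,8.2],"yaw":-5.9,"jaw":85}
```

Call:
arm_command --targets '[{"dp":[-48,39,8],"yaw":-5.9,"jaw":85},{"dp":[-52,34,8],"yaw":-5.9,"jaw":85},{"dp":[-55,28,8],"yaw":-5.9,"jaw":85},{"dp":[-57,22,8],"yaw":-5.9,"jaw":85},{"dp":[-59,16,8],"yaw":-5.9,"jaw":85},{"dp":[-61,10,8],"yaw":-5.9,"jaw":85},{"dp":[-62,4,8],"yaw":-5.9,"jaw":85},{"dp":[-62,-2,8],"yaw":-5.9,"jaw":85},{"dp":[-61,-9,8],"yaw":-5.9,"jaw":85},{"dp":[-60,-15,8],"yaw":-5.9,"jaw":85}]'

```text
time: 1.4
tcp_pos: [0.5274, -0.0344, 0.1707]
eef_rot: [-0.659, 0.752, 0.0, 0.0]
ft_force: [-0.5, -1.0, 0.6]
grip_width: 0.0846
```

Run:
```python
from h import *
import pickle
o=manip.get_obs(); c=manip.calibration("wrist"); a=manip.snapshot("wrist")
pickle.dump(c,open("w1.pkl","wb")); cv2.imwrite("pics/w1.png",a)
print(o["time"],o["tcp_pos"],o["dq"],o["q"],o["ft_force"])
```

```text
1.4 [ 0.52740376 -0.03436773  0.17067149] [0.78633987 0.35301463 0.32847466 0.00514753 0.03252856 0.06325222] [ 0.24142339  0.30004026 -0.34529256 -0.00151901 -0.92509929 -0.37325997] [-0.52377904 -1.00647452  0.63355304]
```

View pics/w1.png

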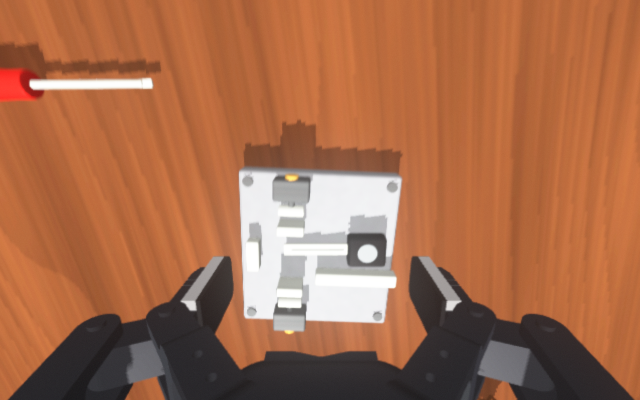

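Run:
```python
from h import *
import pickle
manip.snapshot("side")
o=manip.get_obs(); c=manip.calibration("wrist"); a=manip.snapshot("wrist")
pickle.dump(c,open("w2.pkl","wb")); cv2.imwrite("pics/w2.png",a)
print(o["time"],o["tcp_pos"],o["dq"],o["eef_rot"])
crop(a,230,160,420,340,4,"pics/w2c.png")
```

```text
1.5 [ 0.52896592 -0.03197855  0.16984016] [-0.06813708 -0.03645539 -0.04379411 -0.00456281 -0.0345879  -0.00137627] [-6.60009385e-01  7.51257048e-01  5.18065937e-04  4.36939571e-04]
```

View pics/w2c.png

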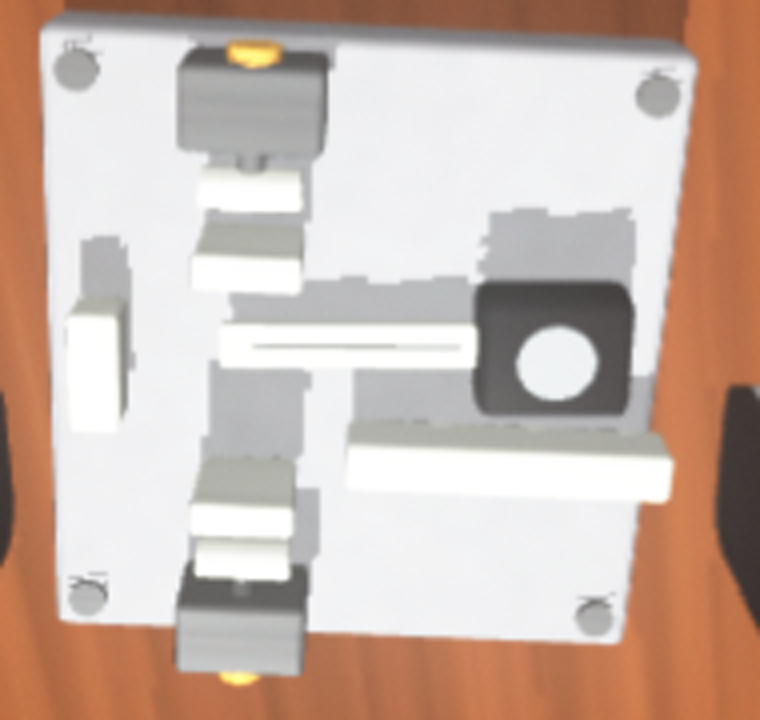

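```bash
cat > fit.py <<'E'
from h import *
import pickle
from scipy.optimize import least_squares
np.set_printoptions(precision=4,suppress=True)
c=pickle.load(open("w2.pkl","rb"))
def full(l): return np.array([[230+x/4,160+y/4] for x,y in l])
def tf(p,L):
    L=np.array(L,float)/1000; c_,s_=np.cos(p[2]),np.sin(p[2])
    return np.c_[p[0]+c_*L[:,0]-s_*L[:,1],p[1]+s_*L[:,0]+c_*L[:,1],L[:,2]]
def fit(L,px,p0):
    f=lambda p:(proj(c,tf(p,L))-px).ravel()
    r=least_squares(f,p0,loss="soft_l1"); print(r.x[:2],np.degrees(r.x[2])); print((r.fun.reshape(-1,2)*4).round(0).tolist()); return r.x
if __name__=="__main__":
    L=[(75,-80,20),(-75,-80,20),(75,80,20),(-75,80,20),(37,27,43),(13,27,43),(13,35,43),(37,35,43),(37,-35,43),(13,-35,43),(13,-27,43),(37,-27,43),(55,-15,33),(55,15,33)]
    px=full([(42,38),(692,68),(62,619),(620,641),(190,505),(295,505),(293,537),(190,537),(192,258),(302,262),(300,292),(190,288),(121,310),(113,430)])
    j=fit(L,px,[.54,.02,-.17])
    # blank
    B=[(78,-5,28),(78,5,28),(18,-5,28),(18,5,28),(18,15,36),(-18,15,36)]
    pb=full([(220,322),(220,367),(475,325),(475,368),(475,413),(630,416)])
    b=fit(B,pb,[.5,.0,-.17])
    d=b[:2]-j[:2]; C,S=np.cos(j[2]),np.sin(j[2]); print("blank in jig mm",1000*(C*d[0]+S*d[1]),1000*(-S*d[0]+C*d[1]),np.degrees(b[2]-j[2]))
E
python3 fit.py
```

```text
[0.5388 0.0259] -10.206792622343578
[[-4.0, -16.0], [12.0, -13.0], [-7.0, 6.0], [4.0, 8.0], [-0.0, -1.0], [-2.0, 3.0], [-1.0, 1.0], [-1.0, -3.0], [-0.0, -3.0], [0.0, -2.0], [1.0, 2.0], [2.0, 1.0], [-2.0, 7.0], [7.0, 3.0]]
[0.4918 0.0232] -7.08109592928532
[[-1.0, 3.0], [1.0, -3.0], [-0.0, -1.0], [-1.0, -5.0], [1.0, 4.0], [0.0, 1.0]]
blank in jig mm -45.78101590421498 -10.911880938022582 3.125696693058259
```

```bash
python3 -c "
from h import *
plan([.492,.0235,.15],169.8,4,85)"
```

```text
heading 172.41803187298973 pos [ 0.52756349 -0.03385133  0.16998497] 
{"dp":[-13.0,10.7,5.0],"yaw":0.7,"jaw":85},{"dp":[-12.9,10.9,5.0],"yaw":0.7,"jaw":85},{"dp":[-12.8,11.0,5.0],"yaw":0.7,"jaw":85},{"dp":[-12.7,11.1,5.0],"yaw":0.7,"jaw":85}
```

Call:
arm_command --targets '[{"dp":[-13,10.8,5],"yaw":0.7,"jaw":85},{"dp":[-13,11,5],"yaw":0.7,"jaw":85},{"dp":[-13,11,5],"yaw":0.7,"jaw":85},{"dp":[-13,11,5],"yaw":0.7,"jaw":85},{"dp":[0,0,20],"yaw":0,"jaw":85},{"dp":[0,0,20],"yaw":0,"jaw":75},{"dp":[0,0,20],"yaw":0,"jaw":70},{"dp":[0,0,15],"yaw":0,"jaw":65},{"dp":[0,0,5],"yaw":0,"jaw":65},{"dp":[0,0,0],"yaw":0,"jaw":65}]'

```text
time: 2.8
tcp_pos: [0.4868, 0.0176, 0.0684]
eef_rot: [-0.634, 0.774, 0.001, -0.001]
ft_force: [0.1, 0.3, 0.4]
grip_width: 0.0648
```

Run:
```python
from h import *
import pickle
o=manip.get_obs(); c=manip.calibration("wrist"); a=manip.snapshot("wrist"); b=manip.snapshot("side")
pickle.dump(c,open("w3.pkl","wb")); cv2.imwrite("pics/w3.png",a);crop(b,240,145,345,245,6,"pics/s3.png")
Rt=R.from_quat(o["eef_rot"]).as_matrix();print(o["time"],o["tcp_pos"],o["ft_force"],np.degrees(np.arctan2(Rt[1,1],Rt[0,1])))
```

```text
2.8 [0.48681459 0.01756157 0.06840598] [0.07135128 0.299423   0.41946824] 168.65638440275148
```

View pics/w3.png

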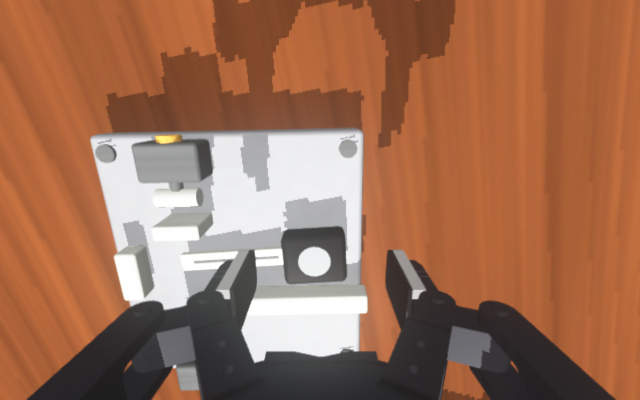

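View pics/s3.png

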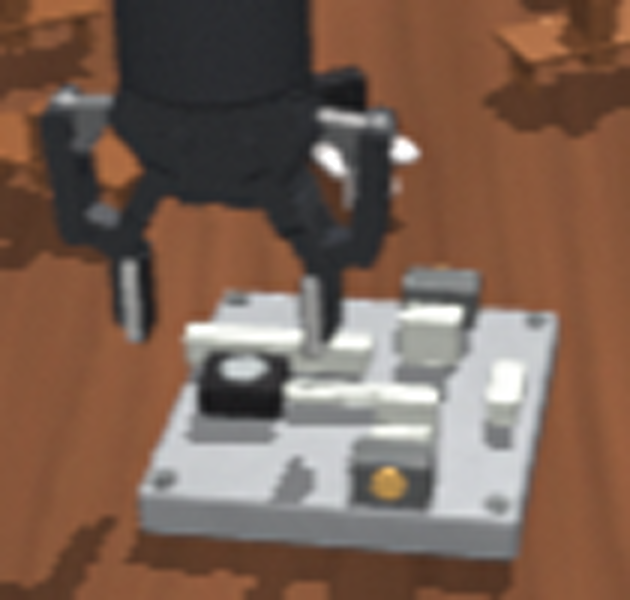

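```bash
python3 - <<'E'
from h import *
import pickle
np.set_printoptions(precision=4,suppress=True)
c=pickle.load(open("w3.pkl","rb"));c2=pickle.load(open("w2.pkl","rb"));s=manip.calibration("side")
print(on_z(c,(314,261),.036),on_z(c2,(230+557/4,160+363/4),.036))
for p in ((282,283),(346,281)): print("bow +y corners",on_z(c,p,.036))
print("side circle",on_z(s,(240+242/6,145+367/6),.036))
o=manip.get_obs(); Rt=R.from_quat(o["eef_rot"]).as_matrix()
for y in (-.0325,.0325):
  for x in (-.011,.011):
    P=o["tcp_pos"]+Rt@[x,y,.016]; print(P,proj(c,P),(proj(s,P)-[240,145])*6)
E
python3 - <<'E'
import sys; sys.path.insert(0,'.')
import os; os.chdir('.')
from h import *
a=cv2.imread("pics/w3.png"); crop(a,80,120,440,320,2.2,"pics/w3c.png")
E
```

```text
[0.4919 0.0239 0.036 ] [0.4916 0.0244 0.036 ]
bow +y corners [0.5127 0.034  0.036 ]
bow +y corners [0.4766 0.0399 0.036 ]
side circle [0.4908 0.0248 0.036 ]
[0.5212 0.0223 0.0528] [[256.6001 284.4023]] [[314.8481 333.344 ]]
[0.5169 0.0008 0.0528] [[253.8625 245.0101]] [[303.6538 361.7959]]
[0.4575 0.0351 0.053 ] [[383.8981 284.4731]] [[159.4494 320.5269]]
[0.4532 0.0135 0.0529] [[386.6157 245.0727]] [[145.502  348.4949]]
```

View pics/w3c.png

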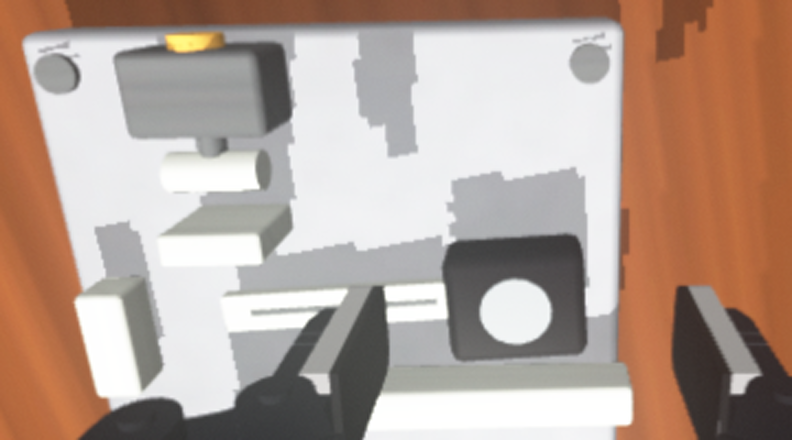

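Call:
arm_command --targets '[{"dp":[-4,-2,3],"yaw":-0.5,"jaw":65},{"dp":[-3,-2,5],"yaw":-0.6,"jaw":65},{"dp":[0,0,5],"yaw":0,"jaw":65},{"dp":[0,0,3],"yaw":0,"jaw":65},{"dp":[0,0,0],"yaw":0,"jaw":55},{"dp":[0,0,0],"yaw":0,"jaw":45},{"dp":[0,0,0],"yaw":0,"jaw":38},{"dp":[0,0,0],"yaw":0,"jaw":32},{"dp":[0,0,0],"yaw":0,"jaw":32},{"dp":[0,0,0],"yaw":0,"jaw":32}]' --force 20

```text
time: 4.15
tcp_pos: [0.4936, 0.0249, 0.053]
eef_rot: [-0.642, 0.767, 0.001, 0.001]
ft_force: [0.5, -0.1, -0.7]
grip_width: 0.0353
```

Run:
```python
from h import *
import pickle
o=manip.get_obs(); c=manip.calibration("wrist"); a=manip.snapshot("wrist"); b=manip.snapshot("side")
pickle.dump(c,open("w4.pkl","wb")); cv2.imwrite("pics/w4.png",a);crop(a,80,120,440,320,2.2,"pics/w4c.png");crop(b,240,145,345,245,6,"pics/s4.png")
Rt=R.from_quat(o["eef_rot"]).as_matrix();print(o["time"],o["tcp_pos"],o["ft_force"],np.degrees(np.arctan2(Rt[1,1],Rt[0,1])),o["grip_width"])
```

```text
4.15 [0.49361069 0.02488099 0.05303756] [ 0.49699296 -0.10264118 -0.65299101] 169.8724736565807 0.03529284217227972
```

View pics/w4c.png

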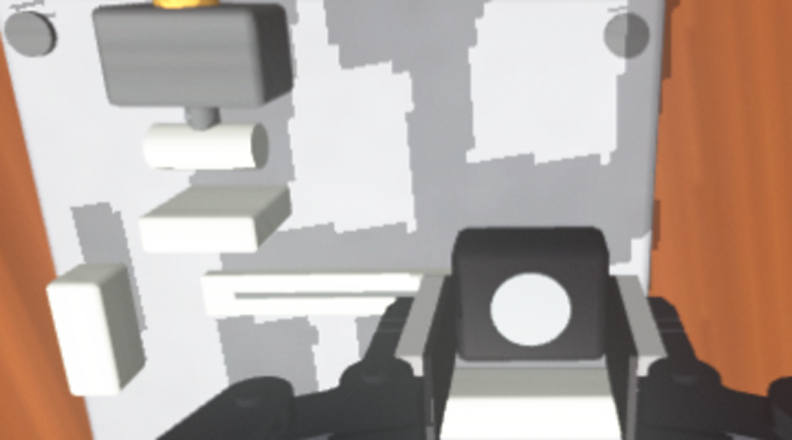

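View pics/s4.png

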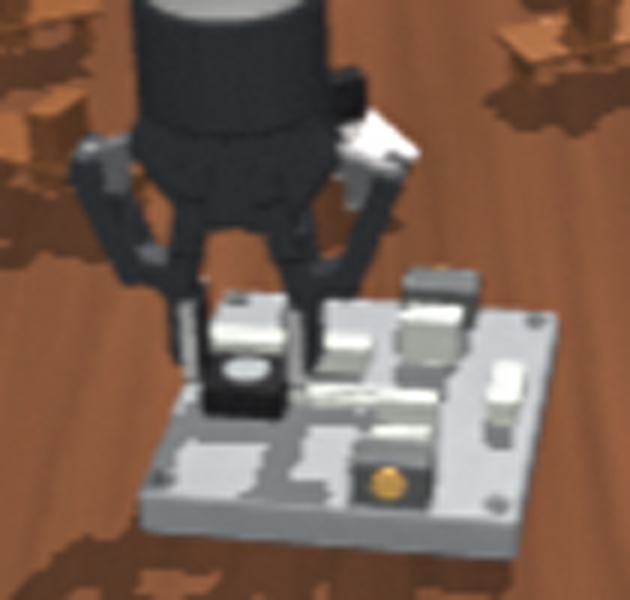

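Call:
arm_command --targets '[{"dp":[-1.5,-3.3,0],"yaw":0,"jaw":32},{"dp":[-1.5,-3.3,0],"yaw":0,"jaw":32},{"dp":[-1.5,-3.3,0],"yaw":0,"jaw":32},{"dp":[-1.5,-3.3,0],"yaw":0,"jaw":32},{"dp":[-1.5,-3.3,0],"yaw":0,"jaw":32},{"dp":[-1,-2,0],"yaw":0,"jaw":32},{"dp":[-1,-1,0],"yaw":0,"jaw":32},{"dp":[-1,-1,0],"yaw":0,"jaw":32},{"dp":[-1,-1,0],"yaw":0,"jaw":32},{"dp":[-1,-1,0],"yaw":0,"jaw":32}]'

```text
time: 5.5
tcp_pos: [0.516, 0.0313, 0.053]
eef_rot: [-0.642, 0.767, 0.002, -0.004]
ft_force: [-2.9, -4.7, 4.5]
grip_width: 0.0351
```

```bash
cat > st.py <<'E'
from h import *
np.set_printoptions(precision=4,suppress=True)
J=(0.5388,0.0259,np.radians(-10.2))
o=manip.get_obs()
Rt=R.from_quat(o["eef_rot"]).as_matrix();d=o["tcp_pos"][:2]-J[:2];C,S=np.cos(J[2]),np.sin(J[2])
f=o["ft_force"]
print(o["time"],o["tcp_pos"],"F jig",C*f[0]+S*f[1],-S*f[0]+C*f[1],f[2],"head",np.degrees(np.arctan2(Rt[1,1],Rt[0,1])),"w",o["grip_width"],"tcp in jig",1000*(C*d[0]+S*d[1]),1000*(-S*d[0]+C*d[1]),"q6",o["q"][5], "T",o["wrist_torque"])
E
python3 st.py
```

```text
5.5 [0.516  0.0313 0.053 ] F jig -2.0270019013444656 -5.171538263720854 4.507568144226773 head 169.82440685097816 w 0.03511721520019528 tcp in jig -23.36598535027649 1.250823307101142 q6 -0.5500120714074983 T [-1.1812  0.9342 -0.0053]
```

Call:
arm_command --targets '[{"dp":[-1,-1.5,0],"yaw":0,"jaw":32},{"dp":[-1,-1.5,0],"yaw":0,"jaw":32},{"dp":[-1,-1.5,0],"yaw":0,"jaw":32},{"dp":[-1,-1.5,0],"yaw":0,"jaw":32},{"dp":[-1,-1.5,0],"yaw":0,"jaw":32},{"dp":[-1,-1.5,0],"yaw":0,"jaw":32},{"dp":[-1,-1.5,0],"yaw":0,"jaw":32},{"dp":[-1,-1.5,0],"yaw":0,"jaw":32},{"dp":[-1,-1.5,0],"yaw":0,"jaw":32},{"dp":[-1,-1.5,0],"yaw":0,"jaw":32}]'

```text
time: 6.75
tcp_pos: [0.5172, 0.0315, 0.0535]
eef_rot: [-0.64, 0.768, 0.008, -0.021]
ft_force: [-4.6, -3.3, 6.9]
grip_width: 0.0353
```

```bash
python3 st.py
python3 - <<'E'
from h import *
import pickle
c=manip.calibration("wrist"); a=manip.snapshot("wrist"); b=manip.snapshot("side")
pickle.dump(c,open("w5.pkl","wb")); cv2.imwrite("pics/w5.png",a);crop(a,100,100,460,320,2.2,"pics/w5c.png");crop(b,240,145,345,245,6,"pics/s5.png")
E
```

```text
6.75 [0.5172 0.0315 0.0535] F jig -3.97997180845256 -4.026853938665549 6.895847506102417 head 169.5972884628833 w 0.03532644304473747 tcp in jig -22.29130302139177 1.6870557359026805 q6 -0.551057359011245 T [-0.7656  1.3396  0.0174]
```

View pics/w5c.png

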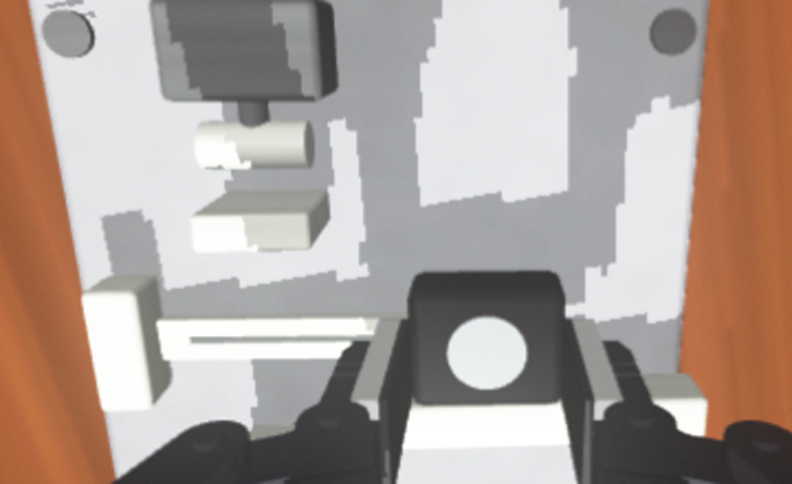

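View pics/s5.png

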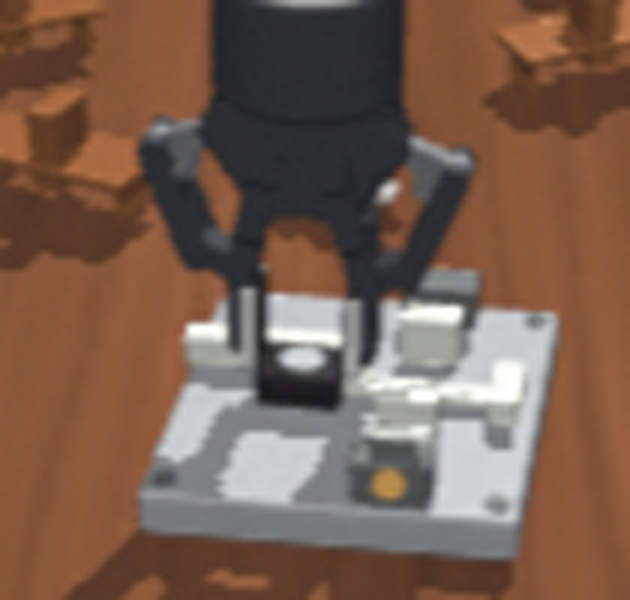

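Call:
arm_command --targets '[{"dp":[0,0,0],"yaw":0,"jaw":36},{"dp":[0,0,0],"yaw":0,"jaw":42},{"dp":[0,0,0],"yaw":0,"jaw":50},{"dp":[0,0,0],"yaw":0,"jaw":60},{"dp":[0,0,0],"yaw":0,"jaw":60},{"dp":[0,0,-5],"yaw":0,"jaw":60},{"dp":[0,0,-20],"yaw":0,"jaw":60},{"dp":[0,0,-30],"yaw":0,"jaw":60},{"dp":[0,0,-30],"yaw":0,"jaw":60},{"dp":[0,0,-20],"yaw":0,"jaw":60}]'

```text
time: 8.1
tcp_pos: [0.5228, 0.034, 0.1609]
eef_rot: [-0.64, 0.768, 0.008, -0.02]
ft_force: [0.4, 0.1, -0.8]
grip_width: 0.0601
```

```bash
python3 st.py
python3 - <<'E'
from h import *
import pickle
manip.snapshot("side")
c=manip.calibration("wrist"); a=manip.snapshot("wrist"); print(manip.get_obs()["eef_rot"])
pickle.dump(c,open("w6.pkl","wb")); cv2.imwrite("pics/w6.png",a);crop(a,200,130,460,340,3,"pics/w6c.png")
E
```

```text
8.1 [0.5228 0.034  0.1609] F jig 0.3883266185365679 0.15609087293603502 -0.7626813081489875 head 169.63450434409808 w 0.060098962949281944 tcp in jig -17.161257369169174 5.096409120051916 q6 -0.5518703589050798 T [ 0.0642 -0.1193  0.007 ]
[-0.64052762  0.76768741  0.00719387 -0.01812881]
```

View pics/w6c.png

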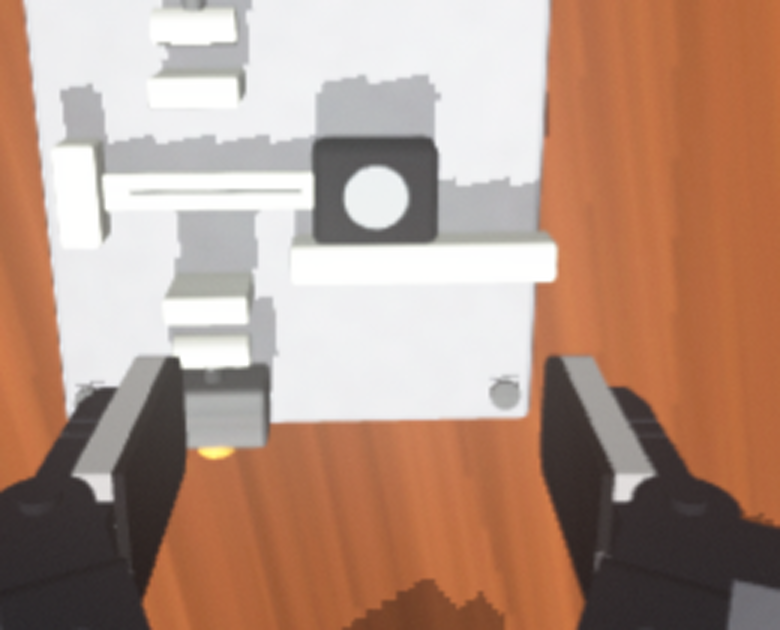

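```bash
python3 -c "
from h import *
plan([.50,.247,.165],116.6,9,70)
print(R.from_quat(manip.get_obs()['eef_rot']).as_matrix()[:,2])"
```

```text
heading 169.66223701717985 pos [0.52399909 0.03426851 0.1618926 ] 
{"dp":[-22.8,6.9,-0.3],"yaw":5.9,"jaw":70},{"dp":[-21.9,9.2,-0.3],"yaw":5.9,"jaw":70},{"dp":[-20.9,11.4,-0.3],"yaw":5.9,"jaw":70},{"dp":[-19.6,13.5,-0.3],"yaw":5.9,"jaw":70},{"dp":[-18.1,15.4,-0.3],"yaw":5.9,"jaw":70},{"dp":[-16.4,17.2,-0.3],"yaw":5.9,"jaw":70},{"dp":[-14.6,18.8,-0.3],"yaw":5.9,"jaw":70},{"dp":[-12.6,20.2,-0.3],"yaw":5.9,"jaw":70},{"dp":[-10.4,21.4,-0.3],"yaw":5.9,"jaw":70}
[-0.03705027 -0.01217872 -0.99923919]
```

Call:
arm_command --targets '[{"dp":[-23,7,0],"yaw":5.9,"jaw":70},{"dp":[-22,9,0],"yaw":5.9,"jaw":70},{"dp":[-21,11.5,0],"yaw":5.9,"jaw":70},{"dp":[-19.5,13.5,0],"yaw":5.9,"jaw":70},{"dp":[-18,15.5,0],"yaw":5.9,"jaw":70},{"dp":[-16.5,17,0],"yaw":5.9,"jaw":70},{"dp":[-14.5,19,0],"yaw":5.9,"jaw":70},{"dp":[-12.5,20,0],"yaw":5.9,"jaw":70},{"dp":[-10.5,21.5,0],"yaw":5.9,"jaw":70},{"dp":[0,0,0],"yaw":0,"jaw":70}]'

```text
time: 9.45
tcp_pos: [0.4972, 0.2514, 0.1508]
eef_rot: [-0.213, 0.977, -0.003, -0.026]
ft_force: [-0.4, 0.8, 0.9]
grip_width: 0.0705
```

```bash
python3 st.py
python3 - <<'E'
from h import *
import pickle
c=manip.calibration("wrist"); a=manip.snapshot("wrist"); print(R.from_quat(manip.get_obs()['eef_rot']).as_matrix()[:,2])
pickle.dump(c,open("w7.pkl","wb")); cv2.imwrite("pics/w7.png",a)
E
```

```text
9.45 [0.4972 0.2514 0.1508] F jig -0.5584047984214344 0.6654385106962963 0.9101557262529972 head 114.57956671372423 w 0.0704698777419585 tcp in jig -80.84004465296307 214.61114459393866 q6 -1.8748735551998856 T [ 0.0648 -0.1572  0.014 ]
[-0.05079401 -0.01817429 -0.99854377]
```

View pics/w7.png

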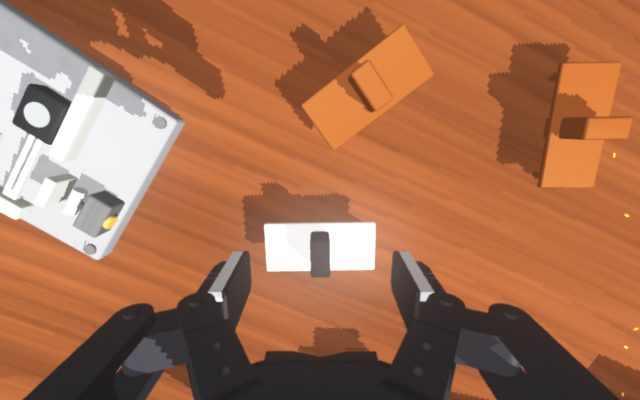

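Run:
```python
from h import *
import pickle
a=cv2.imread("pics/w7.png"); crop(a,230,180,410,310,4.4,"pics/w7c.png")
```

```text
(no output)
```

View pics/w7c.png

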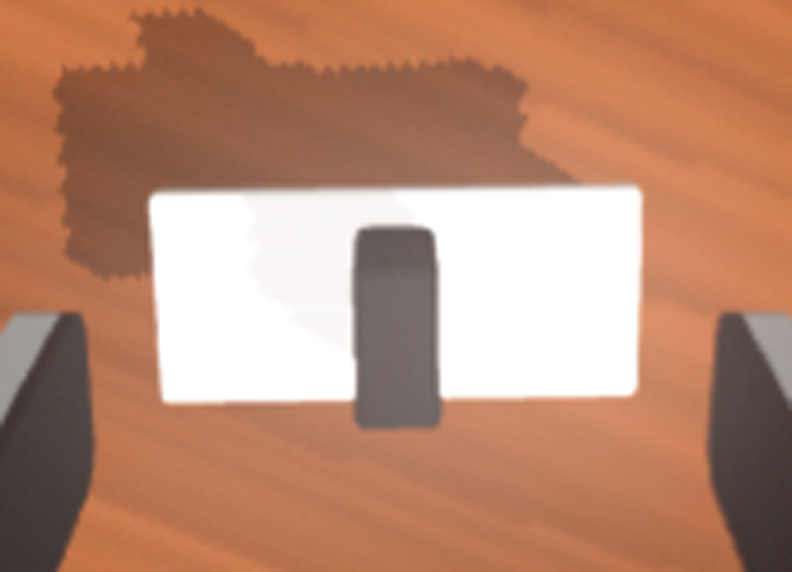

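Run:
```python
import fit
from fit import *
fit.c=pickle.load(open("w7.pkl","rb"))
px=np.array([[230+x/4.4,180+y/4.4] for x,y in [(148,192),(642,187),(637,397),(160,404),(438,430),(355,430),(355,272),(437,272)]])
L=[(-22,-48,27),(-22,48,27),(22,48,27),(22,-48,27),(16,8,52),(16,-8,52),(-16,-8,52),(-16,8,52)]
p=fit.fit(L,px,[.53,.26,.46])
fit.fit(L[:4],px[:4],[.53,.26,.46])
```

```text
Traceback (most recent call last):
AttributeError: 'function' object has no attribute 'fit'
```

```bash
mv fit.py fitm.py
python3 - <<'E'
import fitm
from fitm import *
fitm.c=pickle.load(open("w7.pkl","rb"))
px=np.array([[230+x/4.4,180+y/4.4] for x,y in [(148,192),(642,187),(637,397),(160,404),(438,430),(355,430),(355,272),(437,272)]])
L=[(-22,-48,27),(-22,48,27),(22,48,27),(22,-48,27),(16,8,52),(16,-8,52),(-16,-8,52),(-16,8,52)]
p=fit(L,px,[.53,.26,.46])
fit(L[:4],px[:4],[.53,.26,.46])
o=manip.get_obs();print(o["tcp_pos"],R.from_quat(o['eef_rot']).as_matrix()[:,2])
E
```

```text
[0.5293 0.2668] 25.262417837192803
[[0.0, 3.0], [-0.0, 2.0], [-2.0, -1.0], [1.0, -2.0], [3.0, 1.0], [-1.0, 2.0], [-4.0, -3.0], [3.0, -4.0]]
[0.5291 0.2668] 25.311644432332564
[[1.0, 2.0], [-0.0, 1.0], [-2.0, -2.0], [1.0, -2.0]]
[0.497  0.2506 0.1507] [-0.0508 -0.0182 -0.9985]
```

```bash
cat >> h.py <<'E'
def goto(p1,head):
    o=manip.get_obs(); Rt=R.from_quat(o["eef_rot"]).as_matrix()
    h=np.degrees(np.arctan2(Rt[1,1],Rt[0,1])); dy=-((head-h+180)%360-180)
    d=np.array(p1)-o["tcp_pos"]
    print("total tool dp mm",1000*Rt.T@d,"| level part",1000*Rt.T@[d[0],d[1],0],"| vert part",1000*Rt.T@[0,0,d[2]],"yaw",dy)
E
python3 -c "
from h import *
goto([.530,.267,.080],115.3)"
```

```text
total tool dp mm [-40.5488605    0.91436936  68.6344266 ] | level part [-36.74808732   1.23912196  -1.97245279] | vert part [-3.80077318 -0.3247526  70.6068794 ] yaw -0.7359666986573643
```

Call:
arm_command --targets '[{"dp":[-12,0.4,0],"yaw":-0.4,"jaw":60},{"dp":[-12,0.4,0],"yaw":-0.3,"jaw":60},{"dp":[-12,0.4,0],"yaw":0,"jaw":55},{"dp":[-1,0,14],"yaw":0,"jaw":50},{"dp":[-1,0,15],"yaw":0,"jaw":50},{"dp":[-1,0,15],"yaw":0,"jaw":50},{"dp":[-1,0,15],"yaw":0,"jaw":50},{"dp":[0,0,9],"yaw":0,"jaw":50},{"dp":[0,0,0],"yaw":0,"jaw":50},{"dp":[0,0,0],"yaw":0,"jaw":50}]'

```text
time: 10.75
tcp_pos: [0.5307, 0.2652, 0.0735]
eef_rot: [-0.218, 0.975, -0.004, -0.029]
ft_force: [0.2, 0.2, 0.2]
grip_width: 0.05
```

```bash
python3 st.py
python3 - <<'E'
from h import *
goto([.530,.267,.0515],115.3)
c=manip.calibration("wrist"); a=manip.snapshot("wrist")
print(R.from_quat(manip.get_obs()['eef_rot']).as_matrix()[:,2])
p=[(x,y,z) for x in(-16,16) for y in (-8,8) for z in (52,)]
t=np.radians(25.3);L=np.array(p)/1000
P=np.c_[.5293+np.cos(t)*L[:,0]-np.sin(t)*L[:,1],.2668+np.sin(t)*L[:,0]+np.cos(t)*L[:,1],L[:,2]]
for u in proj(c,P): cv2.circle(a,tuple(int(v) for v in u),3,(0,0,255),1)
cv2.imwrite("pics/w8.png",a)
E
```

```text
10.75 [0.5307 0.2652 0.0735] F jig 0.1351815385148317 0.2468117368774913 0.20372202447074295 head 115.24370383271904 w 0.05001291358430826 tcp in jig -50.365327825522016 234.12898509078315 q6 -1.8377086954307416 T [ 0.0504 -0.1183  0.0067]
total tool dp mm [-1.4062115   1.78430937 21.93739016] | level part [-1.22277719e-01  1.87982016e+00  1.02781903e-03] | vert part [-1.28393379 -0.09551079 21.93636234] yaw -0.056296167280947884
[-0.05472893 -0.02089815 -0.99828253]
```

View pics/w8.png

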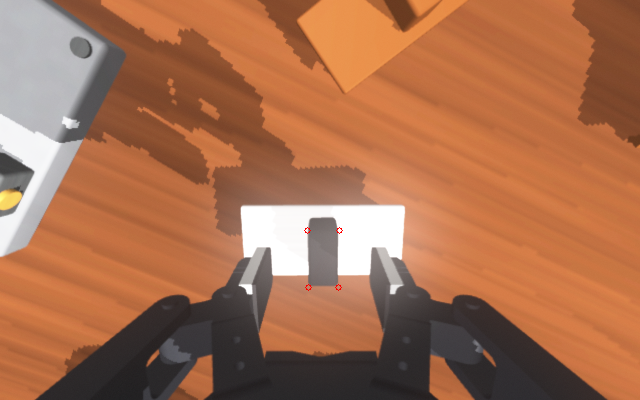

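Call:
arm_command --targets '[{"dp":[-0.5,1,7],"yaw":0,"jaw":50},{"dp":[-0.5,0.8,7],"yaw":0,"jaw":45},{"dp":[-0.4,0,6],"yaw":0,"jaw":40},{"dp":[0,0,0],"yaw":0,"jaw":30},{"dp":[0,0,0],"yaw":0,"jaw":20},{"dp":[0,0,0],"yaw":0,"jaw":10},{"dp":[0,0,0],"yaw":0,"jaw":8},{"dp":[0,0,0],"yaw":0,"jaw":8},{"dp":[0,0,0],"yaw":0,"jaw":8},{"dp":[0,0,0],"yaw":0,"jaw":8}]' --force 60

```text
time: 12.05
tcp_pos: [0.5306, 0.2677, 0.0533]
eef_rot: [-0.218, 0.975, -0.004, -0.028]
ft_force: [-0.4, -0.5, -1.5]
grip_width: 0.0149
```

```bash
python3 st.py
python3 - <<'E'
from h import *
a=manip.snapshot("wrist");b=manip.snapshot("side")
print(R.from_quat(manip.get_obs()['eef_rot']).as_matrix()[:,2])
cv2.imwrite("pics/w9.png",a);crop(b,240,110,345,210,6,"pics/s9.png")
E
```

```text
12.05 [0.5306 0.2677 0.0533] F jig -0.35076436277762363 -0.5318228162768983 -1.5189382705567387 head 115.24162546182224 w 0.014939148976716965 tcp in jig -50.85031368549042 236.5322512967926 q6 -1.8390105554971494 T [-0.0056 -0.1628  0.0047]
[-0.05260747 -0.01905833 -0.99843339]
```

View pics/w9.png

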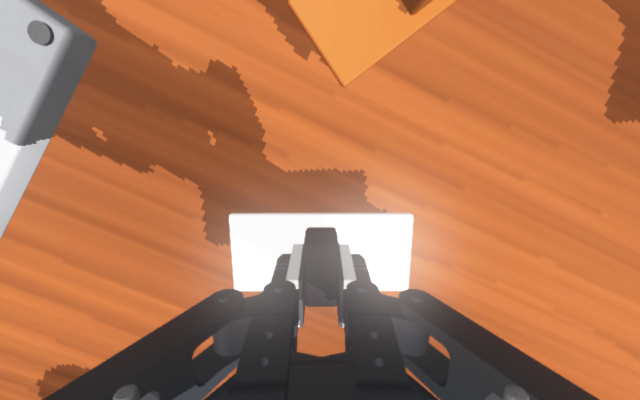

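View pics/s9.png

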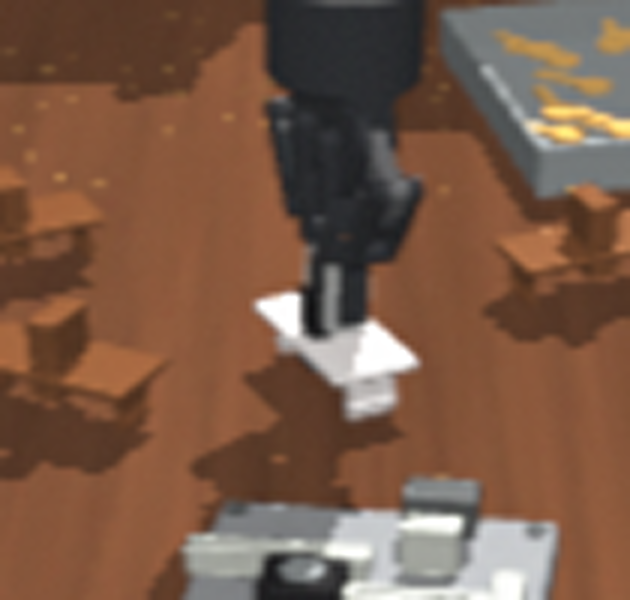

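```bash
cat > carry.py <<'E'
from h import *
np.set_printoptions(precision=4,suppress=True)
v=np.array([1.1e-3,0,0]) # placeholder
J=(0.5388,0.0259,np.radians(-10.2))
def home(dz,J=J): return np.array([J[0]+.025*np.cos(J[2]),J[1]+.025*np.sin(J[2]),.021+dz])
E
python3 - <<'E'
from carry import *
o=manip.get_obs(); Rt=R.from_quat(o["eef_rot"]).as_matrix()
v=Rt.T@(np.array([.5293,.2668,0])-o["tcp_pos"]); print("v",v)
yaw=115.24-79.8
Rn=Rt@R.from_euler('z',yaw,degrees=True).as_matrix()
Rc0=R.from_euler('z',25.3,degrees=True).as_matrix(); Rrel=Rt.T@Rc0; print("cover z after",(Rn@Rrel)[:,2])
tgt=home(.055)-Rn@v; print("tcp tgt",tgt)
plan([*tgt[:2],tgt[2]],79.8,7,8,start=[o["tcp_pos"][0]+.003,o["tcp_pos"][1]+.001,tgt[2]])
np.save("v.npy",v);np.save("Rrel.npy",Rrel)
E
```

```text
v [-0.0014 -0.0005  0.0533]
cover z after [-0.0013  0.034   0.9994]
tcp tgt [0.5649 0.0232 0.1292]
heading 115.2432695319029 pos [0.5336 0.2687 0.1292] 
{"dp":[10.9,-33.6,-0.0],"yaw":5.1,"jaw":8},{"dp":[7.9,-34.5,-0.0],"yaw":5.1,"jaw":8},{"dp":[4.8,-35.0,-0.0],"yaw":5.1,"jaw":8},{"dp":[1.7,-35.3,-0.0],"yaw":5.1,"jaw":8},{"dp":[-1.4,-35.3,-0.0],"yaw":5.1,"jaw":8},{"dp":[-4.5,-35.1,-0.0],"yaw":5.1,"jaw":8},{"dp":[-7.6,-34.5,-0.0],"yaw":5.1,"jaw":8}
```

Call:
arm_command --targets '[{"dp":[0,0,-25],"yaw":0,"jaw":8},{"dp":[0,0,-27],"yaw":0,"jaw":8},{"dp":[0,0,-27],"yaw":0,"jaw":8},{"dp":[11,-33,-1],"yaw":5.1,"jaw":8},{"dp":[8,-34,0],"yaw":5.1,"jaw":8},{"dp":[5,-34,0],"yaw":5.1,"jaw":8},{"dp":[2,-34,0],"yaw":5.1,"jaw":8},{"dp":[-1,-34,0],"yaw":5.1,"jaw":8},{"dp":[-4,-34,0],"yaw":5.1,"jaw":8},{"dp":[-7,-30,0],"yaw":5.1,"jaw":8}]'

```text
time: 13.4
tcp_pos: [0.5602, 0.0284, 0.1376]
eef_rot: [0.1, 0.995, -0.013, -0.027]
ft_force: [0.8, 0.9, -0.7]
grip_width: 0.0147
```

```bash
python3 st.py
python3 - <<'E'
from h import *
import pickle
b=manip.snapshot("side")
c=manip.calibration("wrist");a=manip.snapshot("wrist");pickle.dump(c,open("w10.pkl","wb"))
print(manip.get_obs()["tcp_pos"],R.from_quat(manip.get_obs()['eef_rot']).as_matrix()[:,2])
cv2.imwrite("pics/w10.png",a);crop(b,250,110,355,240,4.5,"pics/s10.png")
E
```

```text
13.4 [0.5602 0.0284 0.1376] F jig 0.5810572633105857 1.0103287785443569 -0.653702611795349 head 78.61641543484359 w 0.01470538095432589 tcp in jig 20.59449930676665 6.208710121201434 q6 -2.1100832658410487 T [ 0.1246 -0.1734 -0.0184]
[0.56003592 0.02710209 0.13741963] [-0.05635659 -0.02019536 -0.99820643]
```

View pics/w10.png

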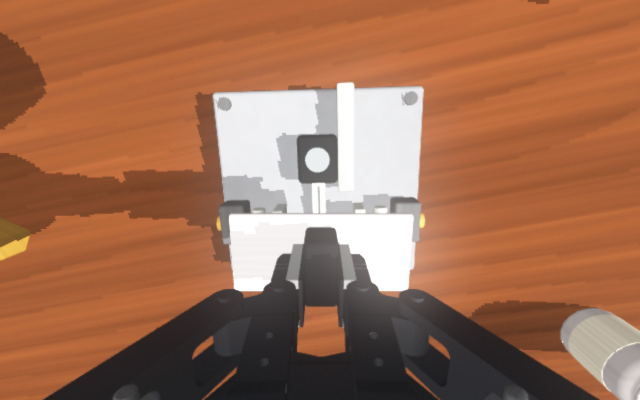

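View pics/s10.png

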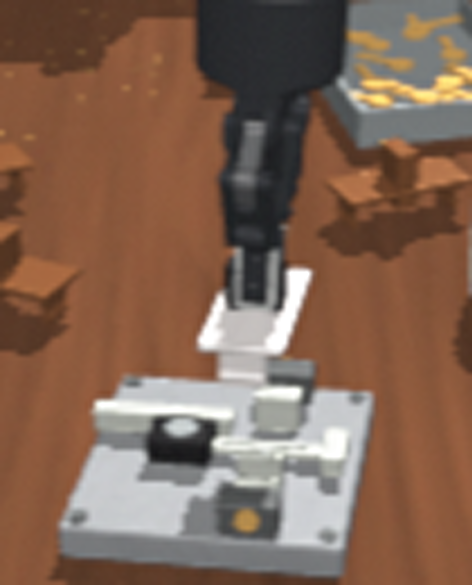

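```bash
cat > ov.py <<'E'
from carry import *
import pickle
def boxes(c,a,J,extra=()):
    B=[(-75,75,-80,80,20),(9,41,57,77,40),(9,41,-77,-57,40),(13,37,27,35,43),(13,37,-35,-27,43),(-41,-5,-15,15,36)]+list(extra)
    C,S=np.cos(J[2]),np.sin(J[2])
    for x0,x1,y0,y1,z in B:
        L=np.array([(x0,y0,z),(x1,y0,z),(x1,y1,z),(x0,y1,z)])/1000
        P=np.c_[J[0]+C*L[:,0]-S*L[:,1],J[1]+S*L[:,0]+C*L[:,1],L[:,2]]
        cv2.polylines(a,[(proj(c,P)*4*16).astype(np.int32)],True,(0,0,255),1,cv2.LINE_AA,4)
E
python3 - <<'E'
from ov import *
c=pickle.load(open("w10.pkl","rb"));a=cv2.imread("pics/w10.png")
a=cv2.resize(a,None,fx=4,fy=4,interpolation=cv2.INTER_CUBIC)
cv2.imwrite("pics/w10r.png",a[300:900,830:1730])
boxes(c,a,J); cv2.imwrite("pics/w10o.png",cv2.resize(a[320:900,830:1730],None,fx=.88,fy=.88))
E
```

```text
(no output)
```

View pics/w10o.png

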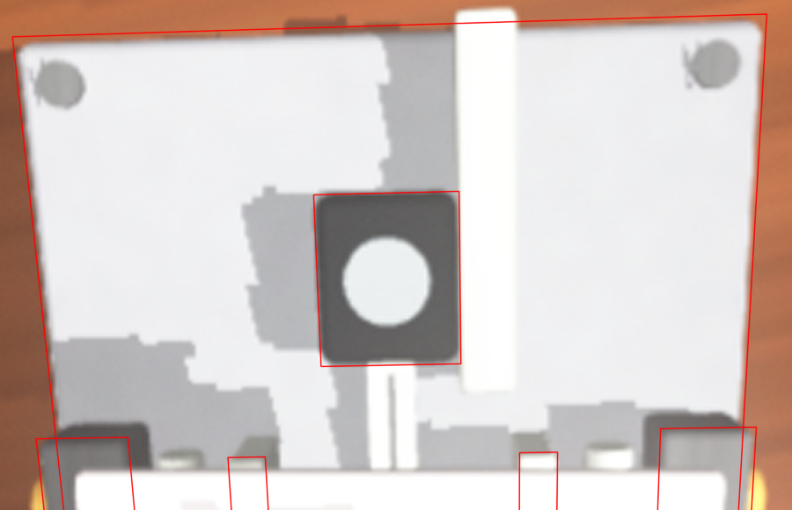

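Run:
```python
from ov import *
v=np.load("v.npy");Rrel=np.load("Rrel.npy")
b=manip.get_obs();Rt=R.from_quat(b["eef_rot"]).as_matrix()
c=manip.calibration("wrist");a=manip.snapshot("wrist")
L=np.array([(-22,-48,27),(22,-48,27),(22,48,27),(-22,48,27)])/1000
P=b["tcp_pos"]+(v+L@Rrel.T)@Rt.T
print(proj(c,P), "cover org",b["tcp_pos"]+Rt@v,"coverz",(Rt@Rrel)[:,2],"x yaw",np.degrees(np.arctan2((Rt@Rrel)[1,0],(Rt@Rrel)[0,0])))
a=cv2.resize(a,None,fx=4,fy=4,interpolation=cv2.INTER_CUBIC)
cv2.polylines(a,[(proj(c,P)*64).astype(np.int32)],True,(0,0,255),1,cv2.LINE_AA,4)
cv2.imwrite("pics/w11.png",cv2.resize(a[800:1230,880:1700],None,fx=.95,fy=.95))
tgt=home(.055)-Rt@v; print("home",home(.055),tgt,b["tcp_pos"])
goto(tgt,79.8)
```

```text
[[225.3032 215.8329]
 [231.335  292.52  ]
 [405.4991 291.879 ]
 [411.1306 215.427 ]] cover org [0.5583 0.0252 0.0842] coverz [0.0028 0.0364 0.9993] x yaw -11.37928202092735
home [0.5634 0.0215 0.076 ] [0.5651 0.0233 0.1292] [0.56   0.0271 0.1374]
total tool dp mm [-6.2768 -3.6463  8.0333] | level part [-5.8583 -3.8972 -0.1794] | vert part [-0.4185  0.251   8.2127] yaw -1.1136821000243344
```

View pics/w11.png

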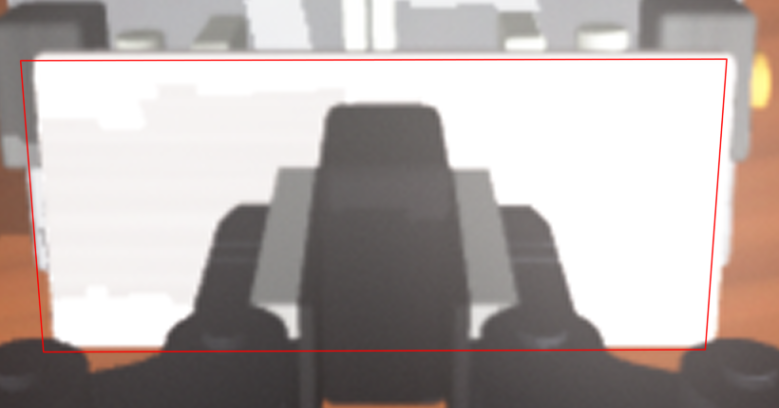

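Run:
```python
from ov import *
from scipy.optimize import least_squares
v=np.load("v.npy");Rrel=np.load("Rrel.npy")
b=manip.get_obs();Rt=R.from_quat(b["eef_rot"]).as_matrix();c=manip.calibration("wrist")
L=np.array([(-22,-48,27),(22,-48,27),(22,48,27),(-22,48,27)])/1000
px=np.array([(220+x/3.8,200+y/3.8) for x,y in [(35,53),(53,349),(717,348),(735,54)]])
def f(q):
    Rr=R.from_rotvec([q[3],q[4],q[5]]).as_matrix()@Rrel
    return np.r_[(proj(c,b["tcp_pos"]+(q[:3]+L@Rr.T)@Rt.T)-px).ravel(),q[3:]*20]
r=least_squares(f,[*v,0,0,0],x_scale=[.001,.001,.001,.01,.01,.01]);print(r.x,r.fun)
r2=least_squares(lambda q:f([q[0],q[1],v[2],0,0,0]),v[:2]);print(r2.x,r2.fun)
```

```text
[-0.0018  0.0011  0.0537 -0.0018 -0.0316  0.0017] [-0.1162  0.1898  0.0619 -0.1304 -0.2076 -0.032   0.2538 -0.0356 -0.0351
 -0.6323  0.0343]
[-0.0008  0.0011] [-0.9119  0.7913  0.2015 -0.2721 -0.1952 -0.6305  0.9098  0.1303  0.
  0.      0.      0.      0.      0.      0.      0.      0.      0.
  0.      0.      0.      0.      0.      0.      0.      0.      0.
  0.      0.      0.      0.      0.      0.      0.      0.      0.
  0.      0.      0.      0.      0.      0.      0.      0.      0.
  0.      0.      0.      0.      0.      0.      0.      0.      0.
  0.      0.      0.      0.      0.      0.      0.      0.      0.
  0.      0.      0.      0.      0.    ]
```

Run:
```python
from ov import *
v=np.array([-.0013,.0011,.0535]);np.save("v.npy",v)
b=manip.get_obs();Rt=R.from_quat(b["eef_rot"]).as_matrix()
Rn=Rt@R.from_euler('z',-1.1,degrees=True).as_matrix()
goto(home(.030)-Rn@v,79.8)
```

```text
total tool dp mm [-7.6356 -4.547  32.757 ] | level part [-5.9597 -5.5521 -0.134 ] | vert part [-1.6759  1.0051 32.8911] yaw -1.1136821000243344
```

Call:
arm_command --targets '[{"dp":[-3,-2.8,0],"yaw":-0.6,"jaw":8},{"dp":[-3,-2.7,0],"yaw":-0.5,"jaw":8},{"dp":[0,0,0],"yaw":0,"jaw":8},{"dp":[-0.4,0.2,8],"yaw":0,"jaw":8},{"dp":[-0.4,0.2,8],"yaw":0,"jaw":8},{"dp":[-0.4,0.2,8],"yaw":0,"jaw":8},{"dp":[-0.4,0.2,6],"yaw":0,"jaw":8},{"dp":[0,0,0],"yaw":0,"jaw":8},{"dp":[0,0,0],"yaw":0,"jaw":8},{"dp":[0,0,0],"yaw":0,"jaw":8}]'

```text
time: 14.8
tcp_pos: [0.565, 0.0239, 0.1043]
eef_rot: [0.086, 0.996, -0.012, -0.028]
ft_force: [-0.2, -0.0, -0.5]
grip_width: 0.0148
```

```bash
python3 st.py
cat > chk.py <<'E'
from ov import *
import sys
n=sys.argv[1]
v=np.load("v.npy");Rrel=np.load("Rrel.npy")
b=manip.get_obs();Rt=R.from_quat(b["eef_rot"]).as_matrix()
c=manip.calibration("wrist");a=manip.snapshot("wrist");s=manip.snapshot("side")
cv2.imwrite(f"pics/{n}raw.png",a);crop(s,250,130,355,240,5.4,f"pics/{n}s.png")
a=cv2.resize(a,None,fx=4,fy=4,interpolation=cv2.INTER_CUBIC)
boxes(c,a,J); cv2.imwrite(f"pics/{n}.png",cv2.resize(a[500:1230,830:1750],None,fx=.8,fy=.8))
org=b["tcp_pos"]+Rt@v; h=home(0); d=org-h; C,S=np.cos(J[2]),np.sin(J[2])
print("cover rel home mm (jig)",1000*(C*d[0]+S*d[1]),1000*(-S*d[0]+C*d[1]),1000*d[2],"tool z",Rt[:,2])
E
python3 chk.py a12
```

```text
14.8 [0.565  0.0239 0.1043] F jig -0.24047698848488638 -0.053124022892097174 -0.5104498734833922 head 80.14213693695386 w 0.014806477541275493 tcp in jig 26.14362889851077 2.6597208507094225 q6 -2.0731167210307473 T [ 0.0022 -0.1235  0.0218]
cover rel home mm (jig) -0.3808948949070582 2.166951024112299 29.841141158860484 tool z [-0.0571 -0.0201 -0.9982]
```

View pics/a12.png

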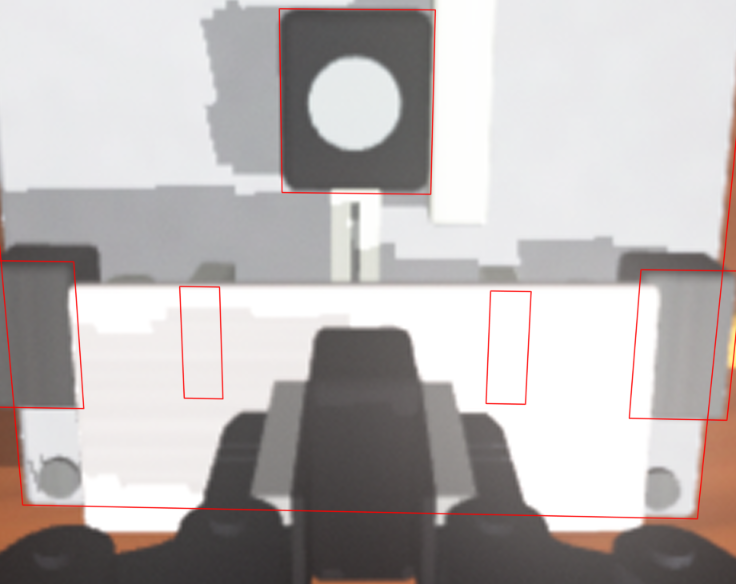

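View pics/a12s.png

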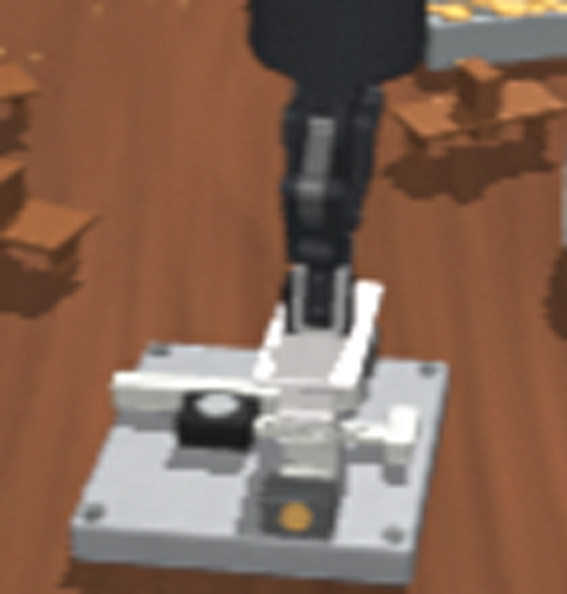

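Call:
arm_command --targets '[{"dp":[-0.4,-1.1,0],"yaw":0.2,"jaw":8},{"dp":[0,-1,0],"yaw":0.1,"jaw":8},{"dp":[0,0,0],"yaw":0,"jaw":8},{"dp":[-0.2,0.1,5],"yaw":0,"jaw":8},{"dp":[-0.3,0.2,5],"yaw":0,"jaw":8},{"dp":[-0.2,0.1,4],"yaw":0,"jaw":8},{"dp":[-0.1,0.1,3],"yaw":0,"jaw":8},{"dp":[0,0,0],"yaw":0,"jaw":8},{"dp":[0,0,0],"yaw":0,"jaw":8},{"dp":[0,0,0],"yaw":0,"jaw":8}]'

```text
time: 16.15
tcp_pos: [0.565, 0.0216, 0.0863]
eef_rot: [0.089, 0.996, -0.013, -0.027]
ft_force: [0.1, 0.6, -0.3]
grip_width: 0.0149
```

```bash
python3 st.py; python3 chk.py a13
```

```text
16.15 [0.565  0.0216 0.0863] F jig -0.05059959424515094 0.5849181583122834 -0.29009956857368246 head 79.82143869860403 w 0.014913183368840193 tcp in jig 26.591910282425605 0.4220533270653699 q6 -2.0751637544043944 T [ 0.0566 -0.1138  0.0088]
cover rel home mm (jig) 0.08986668341554742 -0.0727723454981186 11.778752199740557 tool z [-0.0568 -0.02   -0.9982]
```

View pics/a13.png

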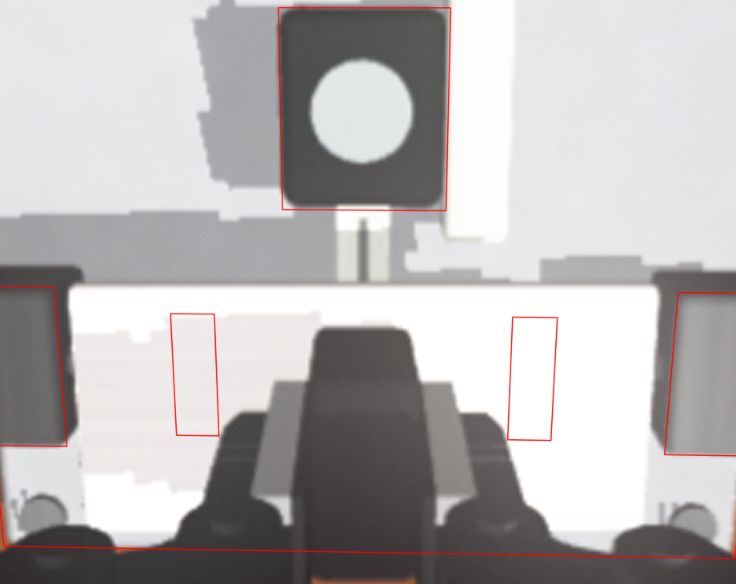

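View pics/a13s.png

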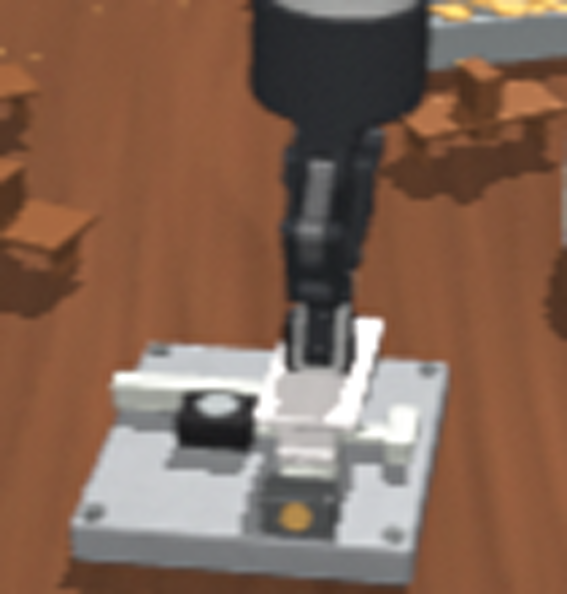

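Call:
arm_command --targets '[{"dp":[-0.1,0.1,3],"yaw":0,"jaw":8},{"dp":[-0.1,0.1,3],"yaw":0,"jaw":8},{"dp":[-0.1,0,3],"yaw":0,"jaw":8},{"dp":[-0.1,0,3],"yaw":0,"jaw":8},{"dp":[-0.1,0,3],"yaw":0,"jaw":8},{"dp":[-0.1,0,3],"yaw":0,"jaw":8},{"dp":[0,0,3],"yaw":0,"jaw":8},{"dp":[0,0,3],"yaw":0,"jaw":8},{"dp":[0,0,3],"yaw":0,"jaw":8},{"dp":[0,0,3],"yaw":0,"jaw":8}]' --force 80

```text
time: 17.5
tcp_pos: [0.5677, 0.0212, 0.0748]
eef_rot: [0.085, 0.996, -0.014, -0.022]
ft_force: [-5.4, 2.0, 17.4]
grip_width: 0.0142
```

```bash
python3 st.py; python3 chk.py a14
```

```text
17.5 [0.5677 0.0212 0.0748] F jig -5.7076516447450505 0.9744616586768321 17.421521623921873 head 80.3349636967092 w 0.014248406449122494 tcp in jig 29.236753260865854 0.47842101375542617 q6 -2.0736501395932647 T [ 1.0975  2.071  -0.0903]
cover rel home mm (jig) 3.2832895596392944 -0.10021276103157362 0.30000900456181656 tool z [-0.0468 -0.0236 -0.9986]
```

View pics/a14.png

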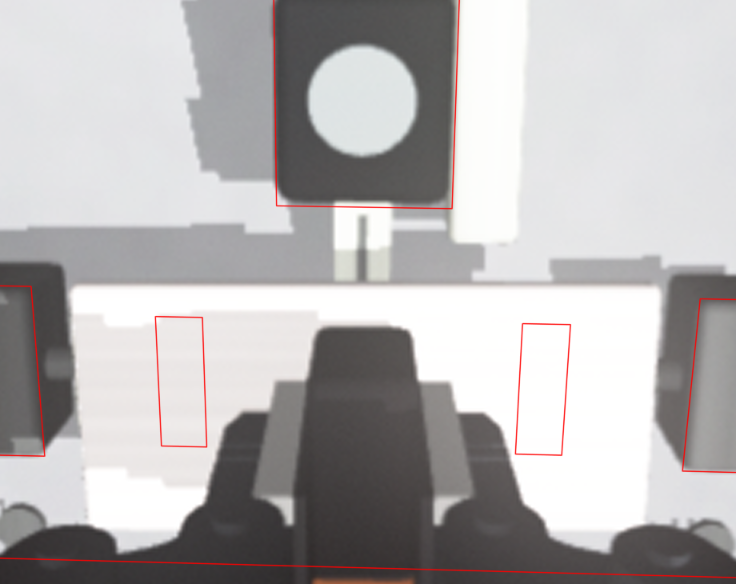

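View pics/a14s.png

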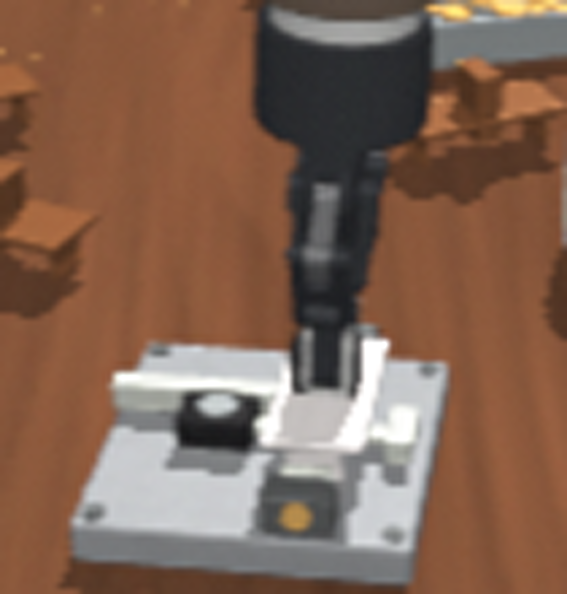

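Call:
arm_command --targets '[{"dp":[1,0,1.5],"yaw":0.3,"jaw":8},{"dp":[1,0,1.5],"yaw":0.2,"jaw":8},{"dp":[1,0,1.5],"yaw":0,"jaw":8},{"dp":[1,0,1.5],"yaw":0,"jaw":8},{"dp":[1,0,1.5],"yaw":0,"jaw":8},{"dp":[1,0,1.5],"yaw":0,"jaw":8},{"dp":[0.5,0,2],"yaw":0,"jaw":8},{"dp":[0.5,0,2],"yaw":0,"jaw":8},{"dp":[0.3,0,2.5],"yaw":0,"jaw":8},{"dp":[0.3,0,2.5],"yaw":0,"jaw":8}]'

```text
time: 18.85
tcp_pos: [0.567, 0.0213, 0.075]
eef_rot: [0.085, 0.996, -0.013, -0.012]
ft_force: [-5.5, 1.0, 16.2]
grip_width: 0.0143
```

```bash
python3 st.py; python3 chk.py a15
python3 - <<'E'
from h import *
a=manip.snapshot("scene"); crop(a,260,180,360,260,8,"pics/sc15.png")
E
python3 st.py
```

```text
18.85 [0.567  0.0213 0.075 ] F jig -5.60071477028542 -0.03327164273443506 16.15409346589421 head 80.26570736840593 w 0.014299731962445038 tcp in jig 28.578327045868573 0.46479608015170293 q6 -2.086988190665931 T [0.9831 1.7902 0.0367]
cover rel home mm (jig) 3.7104842118266137 0.01686271441376163 0.4262111110985255 tool z [-0.0265 -0.0248 -0.9993]
19.0 [0.567  0.0213 0.075 ] F jig -5.290959007378237 0.6169202599552926 15.488210810772594 head 80.26319645350023 w 0.014382743615749973 tcp in jig 28.567207724625934 0.44786987775427295 q6 -2.0870036547555797 T [0.9414 1.7386 0.0179]
```

View pics/a15.png

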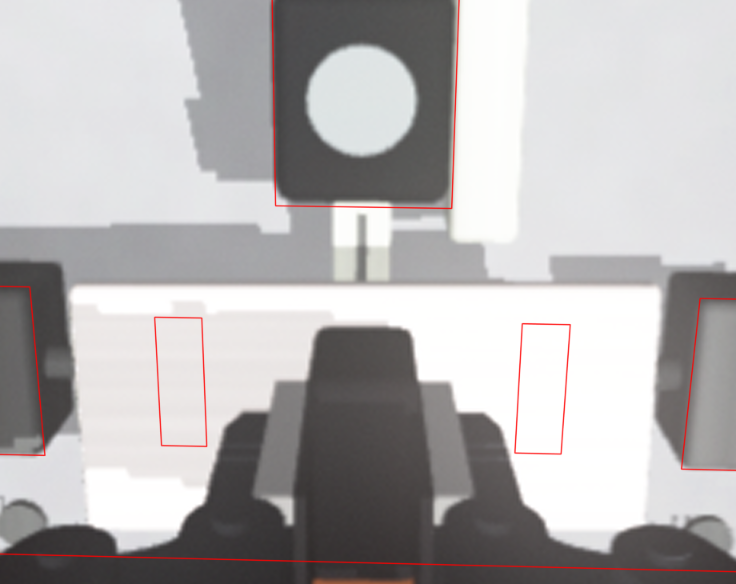

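View pics/a15s.png

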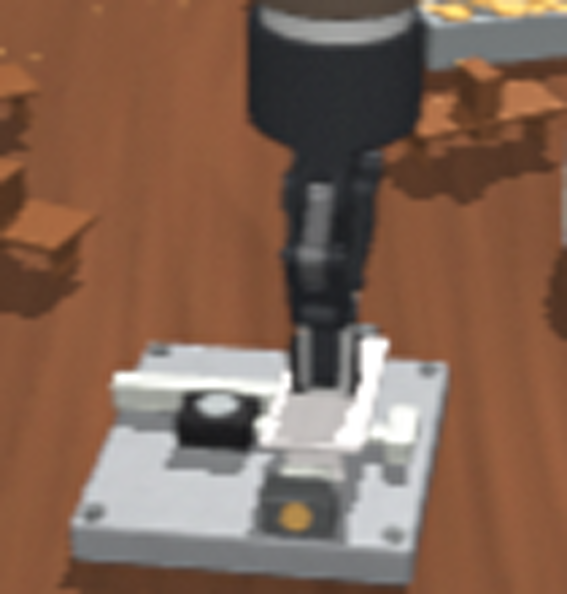

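View pics/sc15.png

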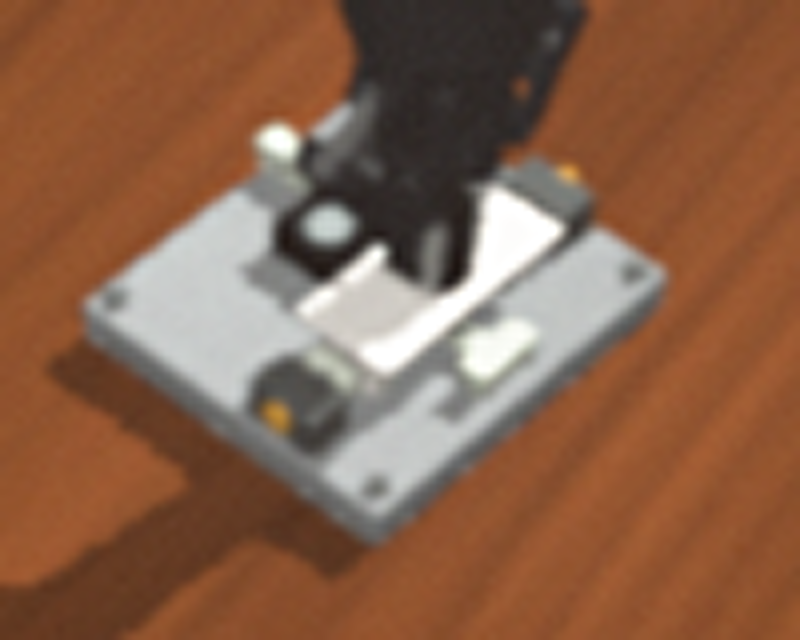

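Run:
```python
from ov import *
from scipy.optimize import least_squares
b=manip.get_obs();c=manip.calibration("wrist")
px=np.array([((x/.8+830)/4,(y/.8+500)/4) for x,y in [(72,286),(88,528),(645,528),(659,286)]])
L=np.array([(-22,-48),(22,-48),(22,48),(-22,48)])/1000
# 6-dof-ish: cover pose in jig: x,y,z, rx, ry, yaw
def world(q):
    Rj=R.from_euler('z',J[2]).as_matrix()
    Rc=R.from_rotvec(q[3:6]).as_matrix()
    P=np.c_[L,np.full(4,.027)]@Rc.T+np.array(q[:3])+[.025,0,.021]
    return P@Rj.T+[J[0],J[1],0]
def f(q,w=1): return np.r_[(proj(c,world(q))-px).ravel()]
for name,g in (("flat xy yaw",lambda q:f([q[0],q[1],0,0,0,q[2]])),("z too",lambda q:f([q[0],q[1],q[3],0,0,q[2]])),):
    r=least_squares(g,[0,0,0] if name[0]=='f' else [0,0,0,0],x_scale=.001);print(name,r.x*1000,r.fun.round(2))
r=least_squares(lambda q:np.r_[f(q),q[3]*20,q[4]*20],np.zeros(6),x_scale=.001);print(r.x*1000,r.fun.round(2))
```

```text
flat xy yaw [ 2.3077  0.6801 20.2593] [-1.56  0.38  0.83 -0.59 -0.33  0.34  1.07 -0.02]
z too [ 2.5378  0.6742 20.2197 -0.5372] [-1.21  0.47  1.13 -0.76 -0.62  0.17  0.74  0.08]
[  3.4753   0.4714  -0.8247 -16.3936 -32.0948  14.2701] [-0.43 -0.04  0.66  0.04 -0.66  0.34  0.43 -0.31 -0.33 -0.64]
```

Call:
arm_command --targets '[{"dp":[0,0,0.5],"yaw":0,"jaw":12},{"dp":[0,0,0],"yaw":0,"jaw":18},{"dp":[0,0,0],"yaw":0,"jaw":24},{"dp":[0,0,0],"yaw":0,"jaw":26},{"dp":[0,0,0],"yaw":0,"jaw":26},{"dp":[0,0,0],"yaw":0,"jaw":26},{"dp":[0,0,0],"yaw":0,"jaw":26},{"dp":[0,0,0],"yaw":0,"jaw":26},{"dp":[0,0,0],"yaw":0,"jaw":26},{"dp":[0,0,0],"yaw":0,"jaw":26}]' --force 20

```text
time: 20.25
tcp_pos: [0.5664, 0.0207, 0.0734]
eef_rot: [0.085, 0.996, -0.014, -0.013]
ft_force: [0.1, -0.4, -0.3]
grip_width: 0.0259
```

```bash
python3 st.py; python3 chk.py a16
```

```text
20.25 [0.5664 0.0207 0.0734] F jig 0.14620083754185664 -0.4306970228385984 -0.32455072766486803 head 80.25666922589009 w 0.025910012285023484 tcp in jig 28.12184589401737 -0.270906485084388 q6 -2.086913057038316 T [ 0.0228 -0.0758 -0.0089]
cover rel home mm (jig) 3.15721275098547 -0.7891709741272892 -1.1563519022654531 tool z [-0.0285 -0.0258 -0.9993]
```

View pics/a16.png

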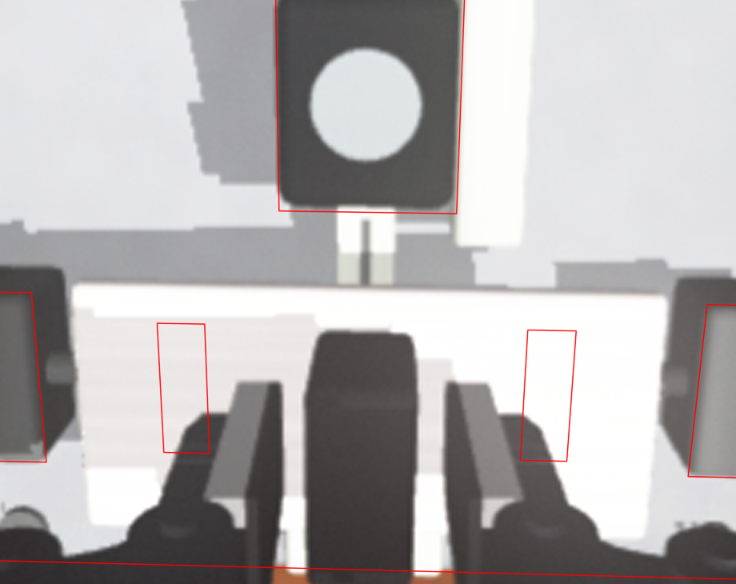

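View pics/a16s.png

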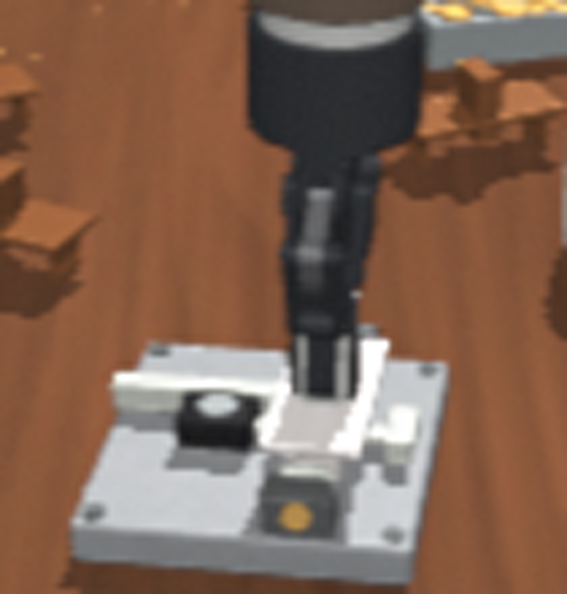

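```bash
cat > cf.py <<'E'
from ov import *
from scipy.optimize import least_squares
import sys
px4=eval(sys.argv[1])
c=manip.calibration("wrist")
px=np.array([((x/.8+830)/4,(y/.8+500)/4) for x,y in px4])
L=np.array([(-22,-48),(22,-48),(22,48),(-22,48)])/1000
def world(q):
    Rj=R.from_euler('z',J[2]).as_matrix(); Rc=R.from_rotvec(q[3:6]).as_matrix()
    return (np.c_[L,np.full(4,.027)]@Rc.T+np.array(q[:3])+[.025,0,.021])@Rj.T+[J[0],J[1],0]
def f(q): return (proj(c,world(q))-px).ravel()
r=least_squares(lambda q:f([q[0],q[1],0,0,0,q[2]]),[0,0,0],x_scale=.001);print("flat",r.x*1000,r.fun.round(2))
r=least_squares(lambda q:np.r_[f(q),q[3]*20,q[4]*20],np.zeros(6),x_scale=.001);print("free",r.x*1000,r.fun.round(2))
E
python3 cf.py "[(72,284),(89,523),(646,540),(667,296)]"
python3 - <<'E'
from h import *
a=cv2.imread("pics/a16raw.png");crop(a,215,200,430,320,3.7,"pics/a16c.png")
E
```

```text
flat [ 1.7544  0.4296 -3.1346] [-0.73 -0.22 -0.51  0.65 -0.07  0.01  1.23 -0.14]
free [ 2.367   0.5936 -1.0417 13.9461 -6.6363  2.0122] [-0.11 -0.1   0.24  0.19 -0.39  0.07  0.26 -0.14  0.28 -0.13]
```

View pics/a16c.png

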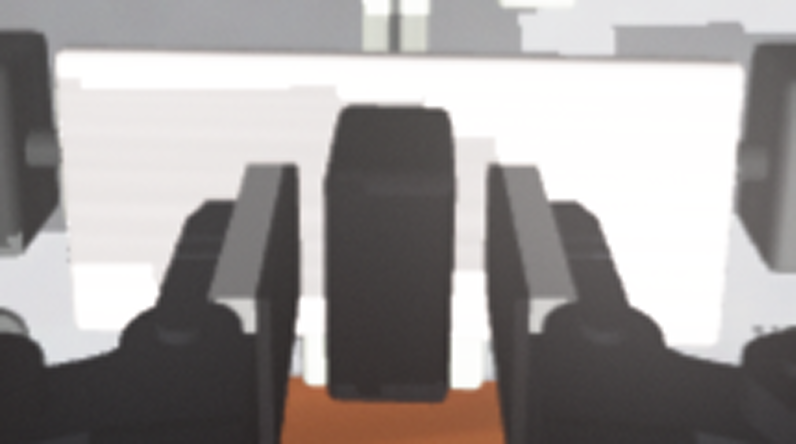

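Call:
arm_command --targets '[{"dp":[1.9,0,0],"yaw":0,"jaw":26},{"dp":[1.9,0,0],"yaw":0,"jaw":26},{"dp":[1.9,0,0],"yaw":0,"jaw":26},{"dp":[1.8,0,0],"yaw":0,"jaw":24},{"dp":[0,0,1.5],"yaw":0,"jaw":22},{"dp":[0,0,1.5],"yaw":0,"jaw":22},{"dp":[0,0,1.5],"yaw":0,"jaw":22},{"dp":[0,0,1.5],"yaw":0,"jaw":22},{"dp":[0,0,1.5],"yaw":0,"jaw":22},{"dp":[0,0,1.5],"yaw":0,"jaw":22}]'

```text
time: 21.6
tcp_pos: [0.5585, 0.0221, 0.0705]
eef_rot: [0.083, 0.996, -0.015, -0.012]
ft_force: [-2.5, 0.8, 9.9]
grip_width: 0.0225
```

```bash
python3 st.py; python3 chk.py a17
```

```text
21.6 [0.5585 0.0221 0.0705] F jig -2.6086321867237756 0.33433322205729316 9.90399543102677 head 80.45126170694566 w 0.022456001687460155 tcp in jig 20.039348863624753 -0.2858417594203454 q6 -2.0936138678478056 T [0.3298 1.0555 0.0195]
cover rel home mm (jig) -4.852526850534704 -0.8598998840624388 -3.998419193657416 tool z [-0.0273 -0.0271 -0.9993]
```

View pics/a17.png

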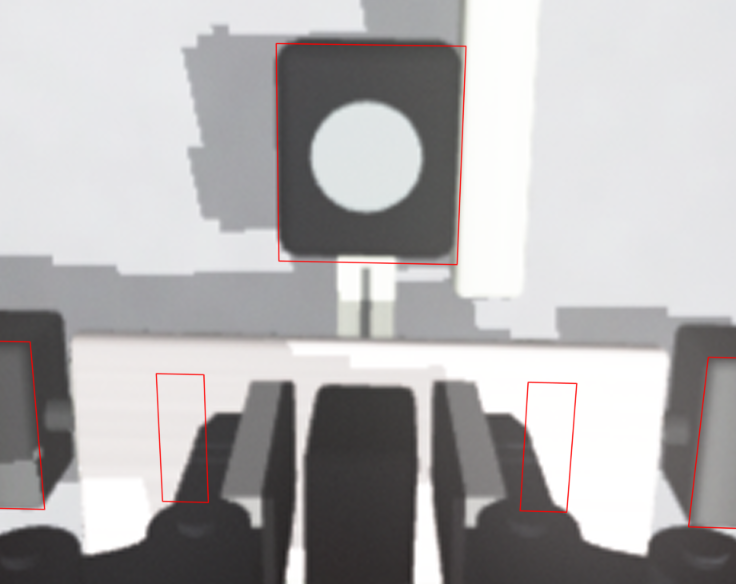

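Call:
arm_command --targets '[{"dp":[0.2,0,2],"yaw":0,"jaw":22},{"dp":[0.2,0,2.5],"yaw":0,"jaw":22},{"dp":[0.2,0,2.5],"yaw":0,"jaw":22},{"dp":[0.2,0,2.5],"yaw":0,"jaw":22},{"dp":[0.2,0,2.5],"yaw":0,"jaw":22},{"dp":[0.2,0,2.5],"yaw":0,"jaw":22},{"dp":[0.2,0,2.5],"yaw":0,"jaw":22},{"dp":[0.2,0,2.5],"yaw":0,"jaw":22},{"dp":[0.2,0,2.5],"yaw":0,"jaw":22},{"dp":[0.2,0,2.5],"yaw":0,"jaw":22}]'

```text
time: 22.95
tcp_pos: [0.5584, 0.0221, 0.0705]
eef_rot: [0.078, 0.997, -0.016, -0.007]
ft_force: [-5.3, 0.9, 14.8]
grip_width: 0.0221
```

```bash
python3 st.py; python3 chk.py a18
python3 - <<'E'
from h import *
for i in range(4): a=manip.snapshot("scene")
crop(a,260,180,360,260,8,"pics/sc18.png"); cv2.imwrite("pics/scene18.png",a)
E
python3 st.py
```

```text
22.95 [0.5584 0.0221 0.0705] F jig -5.394083430665128 -0.051194523224893596 14.837286249939911 head 81.07229675419126 w 0.02205287336967195 tcp in jig 19.97833723149601 -0.24612276589425827 q6 -2.0949707404452873 T [ 0.3955  1.5857 -0.0635]
cover rel home mm (jig) -4.347190228504895 -0.9309512886552062 -4.060978335716111 tool z [-0.017  -0.0314 -0.9994]
23.25 [0.5584 0.0221 0.0705] F jig -5.333128170852655 -0.2919880366482813 15.486095609077749 head 81.07195274856068 w 0.022267679191470782 tcp in jig 19.96464515579836 -0.23354576152726003 q6 -2.0949541809399923 T [0.4134 1.5939 0.0066]
```

View pics/a18.png

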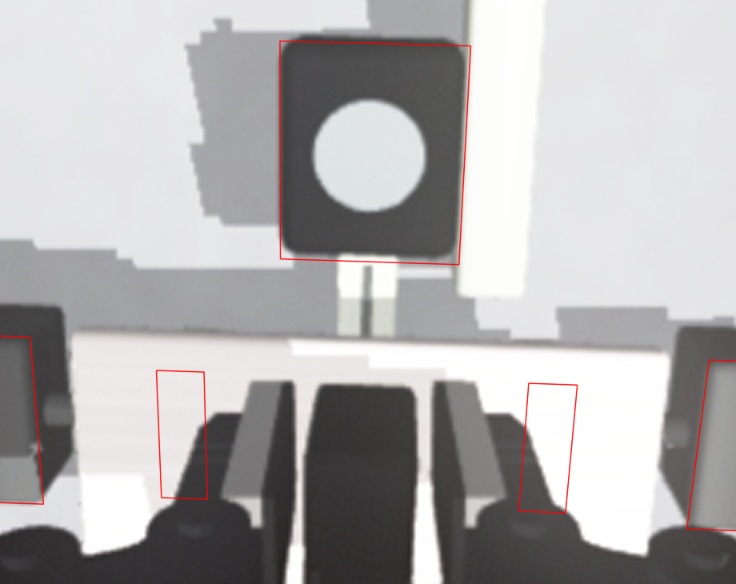

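View pics/a18s.png

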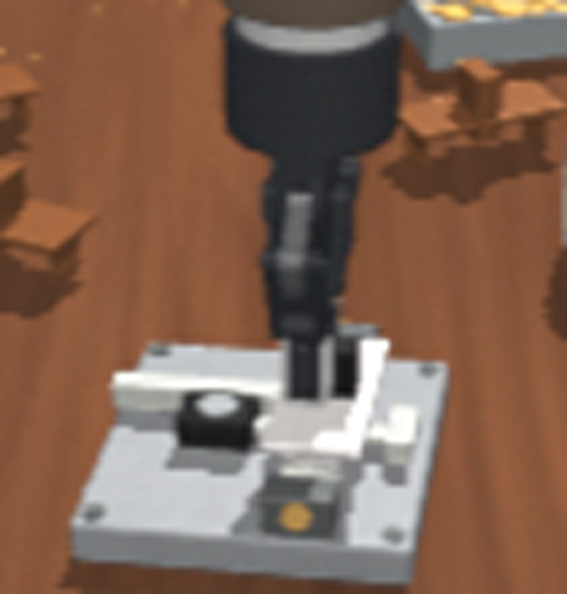

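View pics/sc18.png

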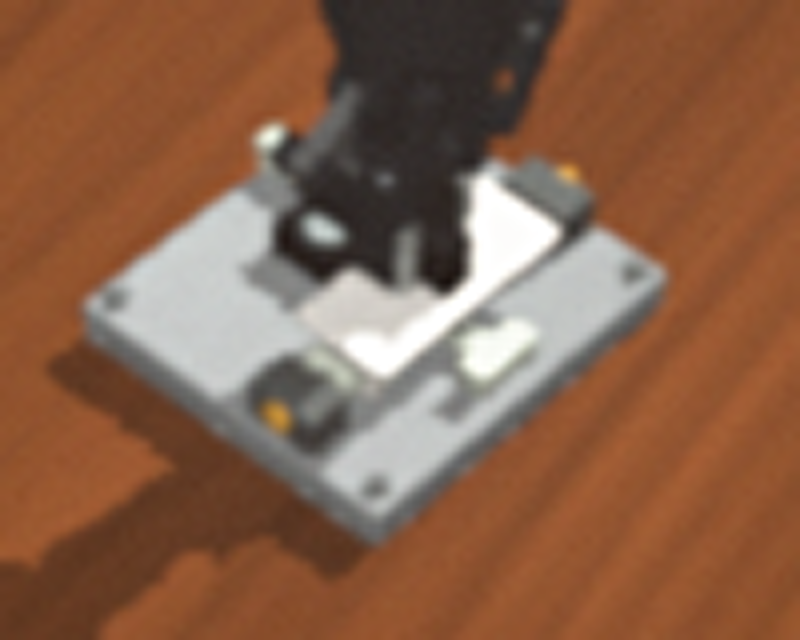

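Run:
```python
from ov import *
c=manip.calibration("wrist");C,S=np.cos(J[2]),np.sin(J[2])
def jig(px,z):
    d=on_z(c,((px[0]/.8+830)/4,(px[1]/.8+500)/4),z)[:2]-J[:2]; return 1000*np.array([C*d[0]+S*d[1],-S*d[0]+C*d[1]])
print("flange -x corners",jig((72,333),.048),jig((668,350),.048))
print("bow corners",jig((280,38),.036),jig((467,42),.036),jig((460,258),.036),jig((281,252),.036))
```

```text
flange -x corners [  4.7892 -47.0087] [ 4.2712 47.6179]
bow corners [-41.4047 -14.9388] [-41.5321  14.4477] [-6.0983 15.1839] [ -6.1656 -14.8308]
```

Run:
```python
from bench import manip
print(manip.job_done()); o=manip.get_obs(); print(o["time"],o["ft_force"],o["tcp_pos"])
```

```text
the job is handed in; nothing more can be done
None
the job is handed in; nothing more can be done
```

The job is handed in at about 23 s, with the blank against both stops and the cover snapped on and still being pressed down. The hand-in itself reports no verdict.

**What I did**
- I pinched the blank's bow and slid it against the side rail and the tip stop.
- I then carried the cover over, set one leg outside each seat block and pressed it through the snap.
- After that I opened the jaws so the cover could settle flat. I finished by pressing on its flange with the fingertips, jaws open around the grip block.

**Last checks**
- **Blank:** the camera puts it within about 1 mm of home and square.
- **Cover:** it sits about 1.5 mm off in x and 0.3 mm in y, with about 0.3° of yaw. Judging by the fingertip height, it is at full depth.
- **Press:** about 15 N downward, steady over the last 0.3 s before hand-in.
- **Bystanders:** the arm went nowhere near the padlock, tin or screwdriver. I did not re-measure where they stand.

**What disagreed**
- The tool picked up a lean of about 3° while sliding the blank, and it was still about 2° at the end.
- While the cover was firmly gripped and pressed, it read about 3 mm off in x and perhaps 2° tilted. That is why I released it and pressed with the fingertips instead. With the jaws open, the tilt read under 1°.

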